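# Load the orbital shaker with culture flasks

### The job

Load the shaker: stand each of the four shake flasks upright in the flask clamp of its own colour, the two big ones in the far row first and only then the two small ones in the near row. Set each flask down on its pad between the clamp's arms, never let one drop or tip over, and leave the brown bottle and the stack of dishes where they stand.

Things in the scene. Friction and masses are not known exactly. Their poses are not given: they have to be found in the camera images.
- flask_blue: BIG conical shake flask, frosted white, with blue screw cap; loose, stands upright on the bench. Foot 80 mm across, 160 mm tall; the round cap (44 mm across, from 126 to 160 mm above the underside) is the place to grip from above; the neck below the cap is 36 mm across. About 0.22 kg. Origin: centre of the underside; z up along the flask.
- flask_yellow: BIG conical shake flask, frosted white, with yellow screw cap; loose, stands upright on the bench. Foot 80 mm across, 160 mm tall; the round cap (44 mm across, from 126 to 160 mm above the underside) is the place to grip from above; the neck below the cap is 36 mm across. About 0.22 kg. Origin: centre of the underside; z up along the flask.
- flask_green: SMALL conical shake flask, frosted white, with green screw cap; loose, stands upright on the bench. Foot 64 mm across, 122 mm tall; the round cap (36 mm across, from 92 to 122 mm above the underside) is the place to grip from above; the neck below the cap is 30 mm across. About 0.14 kg. Origin: centre of the underside; z up along the flask.
- flask_orange: SMALL conical shake flask, frosted white, with orange screw cap; loose, stands upright on the bench. Foot 64 mm across, 122 mm tall; the round cap (36 mm across, from 92 to 122 mm above the underside) is the place to grip from above; the neck below the cap is 30 mm across. About 0.14 kg. Origin: centre of the underside; z up along the flask.
- clamp_blue: BIG steel clamp for a 80 mm foot, blue round pad, blue band round its arms; screwed to the shaker's platform (90 mm above the bench) in the row far from the robot. Four upright arms stand 92 mm apart across the clamp (6 mm play round the foot) and flare out to tips 35 mm up. Origin: centre of its underside, on the platform; z up. The pad is 6 mm above it.
- clamp_yellow: BIG steel clamp for a 80 mm foot, yellow round pad, yellow band round its arms; screwed to the shaker's platform (90 mm above the bench) in the row far from the robot. Four upright arms stand 92 mm apart across the clamp (6 mm play round the foot) and flare out to tips 35 mm up. Origin: centre of its underside, on the platform; z up. The pad is 6 mm above it.
- clamp_green: SMALL steel clamp for a 64 mm foot, green round pad, green band round its arms; screwed to the shaker's platform (90 mm above the bench) in the row near the robot. Four upright arms stand 76 mm apart across the clamp (6 mm play round the foot) and flare out to tips 35 mm up. Origin: centre of its underside, on the platform; z up. The pad is 6 mm above it.
- clamp_orange: SMALL steel clamp for a 64 mm foot, orange round pad, orange band round its arms; screwed to the shaker's platform (90 mm above the bench) in the row near the robot. Four upright arms stand 76 mm apart across the clamp (6 mm play round the foot) and flare out to tips 35 mm up. Origin: centre of its underside, on the platform; z up. The pad is 6 mm above it.
- media_bottle: Bystander among the flasks: brown bottle with a white cap, 56 mm across, 105 mm tall, loose. Origin: centre of its underside. Stays where it is.
- dishes: Bystander among the flasks: stack of three pale culture dishes, 88 mm across, 45 mm tall, loose. Origin: centre of its underside. Stays where it is.
Not all that is in view belongs to the job. What is shaped like the flask_green but red is not meant.

How it is judged:
On the way, in this order (a step that is already met when the one before it is completed fails the run):
1. both big flasks stand released in their clamps of the far row, and no small flask is on any clamp yet (horizontal distance between flask_blue and clamp_blue below 0.012 m and z of flask_blue in the frame of clamp_blue between 0 and 0.012 m and angle between each of flask_blue, flask_yellow's own z axis and vertical below 0.1 rad and horizontal distance between flask_yellow and clamp_yellow below 0.012 m and z of flask_yellow in the frame of clamp_yellow between 0 and 0.012 m and linear speed of each of flask_blue, flask_yellow below 0.03 m/s and contact force between the fingers and flask_blue below 0.1 N and contact force between the fingers and flask_yellow below 0.1 N and horizontal distance between each of flask_green, flask_orange and clamp_blue above 0.06 m and horizontal distance between each of flask_green, flask_orange and clamp_yellow above 0.06 m and horizontal distance between each of flask_green, flask_orange and clamp_green above 0.06 m and horizontal distance between each of flask_green, flask_orange and clamp_orange above 0.06 m), for 0.2 s.
2. both small flasks stand released in their clamps of the near row (horizontal distance between flask_green and clamp_green below 0.012 m and z of flask_green in the frame of clamp_green between 0 and 0.012 m and angle between each of flask_green, flask_orange's own z axis and vertical below 0.1 rad and horizontal distance between flask_orange and clamp_orange below 0.012 m and z of flask_orange in the frame of clamp_orange between 0 and 0.012 m and linear speed of each of flask_green, flask_orange below 0.03 m/s and contact force between the fingers and flask_green below 0.1 N and contact force between the fingers and flask_orange below 0.1 N), for 0.2 s.
At the end, for the whole second after the job is handed in: all four flasks stand at rest on the pads of the clamps of their own colours: centre within 12 mm of the clamp's, underside less than 12 mm above the clamp's underside, upright within 0.10 rad (horizontal distance between flask_blue and clamp_blue below 0.012 m and z of flask_blue in the frame of clamp_blue between 0 and 0.012 m and angle between each of flask_blue, flask_yellow, flask_green, flask_orange's own z axis and vertical below 0.1 rad and horizontal distance between flask_yellow and clamp_yellow below 0.012 m and z of flask_yellow in the frame of clamp_yellow between 0 and 0.012 m and horizontal distance between flask_green and clamp_green below 0.012 m and z of flask_green in the frame of clamp_green between 0 and 0.012 m and horizontal distance between flask_orange and clamp_orange below 0.012 m and z of flask_orange in the frame of clamp_orange between 0 and 0.012 m and linear speed of each of flask_blue, flask_yellow, flask_green, flask_orange below 0.03 m/s); the robot touches nothing.
It fails at once if a flask is let fall (moves faster than 0.6 m/s with the fingers off it: a drop of about 18 mm) ((contact force between the fingers and flask_blue below 0.1 N and linear speed of flask_blue above 0.6 m/s) or (contact force between the fingers and flask_yellow below 0.1 N and linear speed of flask_yellow above 0.6 m/s) or (contact force between the fingers and flask_green below 0.1 N and linear speed of flask_green above 0.6 m/s) or (contact force between the fingers and flask_orange below 0.1 N and linear speed of flask_orange above 0.6 m/s)).
It fails at once if a flask is tipped by more than 0.6 rad (angle between any of flask_blue, flask_yellow, flask_green, flask_orange's own z axis and vertical above 0.6 rad).
It fails at once if the brown bottle or the stack of dishes is moved by more than 30 mm (distance of any of media_bottle, dishes from where it was at the start of the episode above 0.03 m).
It also fails if it takes over 115 s, if anything falls off the work surface, if the arm or the gripper's body presses on something with over 40 N, if the wrist force passes 120 N, or if a joint passes its speed limit or range.

### The arm

A 6-joint arm with a two-finger parallel gripper is mounted at the origin on the work surface. World frame = base frame: x ahead of the robot, y to its left, z up, the work surface at z = 0. Lengths are in m, angles in rad, forces in N, time in s.
With the tool pointing down it reaches from about 0.275 to 0.725 m from the base axis. Payload 5.6 kg.
Tool frame: the origin (TCP) lies between the finger pads; the fingertips stand 14 mm ahead of it and the grasp point (between the pads) lies 5 mm behind it (robot.tip_extent is the distance from the TCP to the fingertips, in m); z points along the fingers, y is the direction in which the jaws open and shut (so a half turn about z gives the same grasp; the last joint's range is limited). The gripper opens to 85 mm and grips with 20 to 120 N. Pads are 22 mm wide; open, the fingers measure 114 mm over their backs; the gripper's body (76 mm by 85 mm) begins 54 mm behind the grasp point. The pads swing forward as they close: fully open they stand 13 mm farther back than shut.
Start: joints at [-0.932, 0.255, 0.108, 0, -1.424, -0.285], TCP at [0.191, -0.516, 0.213] pointing down, gripper open.
Joint ranges: [-2.95, 2.95], [-1.21, 1.97], [-1.09, 1.5], [-2.87, 1.71], [-2.94, -0.07], [-3.05, 3.05]. Speed limits (rad/s): [2.57, 2.57, 3.14, 3.14, 3.14, 3.14].

### API

Orientations are given as a rotation vector (axis times angle).
In Python, from rig import monitor, vision, robot gives the robot as it stands. The module is installed in compiled form; this text tells all that it offers.
- The arm moves only by the shell command python3 -m creep 'ROWS' [FORCE]. ROWS is JSON, a list that holds one entry, the list of rows, each a list of 7 numbers: the shift along the world's x, y, z scaled (see below), then the turn, a rotation vector about the world's x, y, z scaled (see below), then the closure, from -1 (fully open) to 1 (shut). A call has 1 to 5 rows; each row is the pose to reach, as a shift and turn from the pose measured when the call began, turning the shorter way round; what a row does not reach only later rows make up. The controller multiplies each number of a shift by 40 cm and each number of a turn by 2 pi rad. A row lasts 1/12 s, in which the tool goes at most 41.7 mm and 7.16 degrees, less where a joint would pass 70% of its speed; a pose out of reach is approached as far as the arm can. A call with a number of a shift or a turn outside -1 to 1 is refused whole. A call with a gripper value outside its range is refused whole. The fingers move at their own pace and stop on an object; FORCE is the grip in N (left out, the last holds). Time passes only in rows, so rows that repeat a pose let the fingers close. It gives the time, the measured TCP pose, the force and the opening at its end, in the units of the state.
- monitor.state(): the state, without advancing time (a new reading comes with each control period).
- vision.capture(name): name is "side" or "top" or "wrist"; returns the picture (400x640x3 uint8, blue, green, red); there is no depth.
- vision.calibration(name): a dict with "camera_matrix" (3x3 intrinsics, pixels), "origin" and "orientation" of the camera in the world. Camera axes: x right, y down, z forward; pixel columns grow to the right and rows downward; lengths in m; the calibration is good to about 2 mm. A picture is of the moment at which its call begins: read the wrist's pose just before it. calibration takes no time and is no camera call; for the wrist camera it gives the pose at the moment of the call.
- robot.hand_in(): hands the job in, once; it reports no verdict.
The state is a dict: "t": time; "qpos": joint angles; "qd": joint speeds; "joint_torque": joint torques, N m; "eef_pos": TCP position; "ee_rot": TCP orientation; "ft_force": force on the tool from outside, world axes, zero at the start; "wrist_torque": the same for the moment, N m; "finger_gap": finger opening in m.
Only numpy, scipy, OpenCV 4.12 (cv2) and the standard library are available. Lean on these libraries where they do the work, as an engineer would, in place of code of your own. Each camera call takes 0.05 s, during which the arm holds its last target. There are 200 camera calls.

## Working session

There is one attempt and no reset: what is moved stays moved. The work goes in short steps, Python scripts to look and compute and a shell command to move; the robot and the scene stay as the last step left them, time stands still between calls to the robot, and variables do not carry over. Pictures are saved under pics/ and viewed, on a budget of 14 in all, crops included, one or two more only if the job needs it, and the job is handed in when it is done.

```bash
mkdir -p pics; python3 - <<'E'
from rig import monitor, vision, robot
import cv2
for n in("top","side"):
    cv2.imwrite(f"pics/{n}0.png",vision.capture(n)); c=vision.calibration(n); print(n,c)
s=monitor.state(); print(s)
E
```

```text
top {'camera_matrix': array([[414.20173688,   0.        , 319.07279169],
       [  0.        , 414.20173688, 202.7728427 ],
       [  0.        ,   0.        ,   1.        ]]), 'origin': array([ 0.46304254, -0.07422627,  1.086025  ]), 'orientation': array([-2.16944815,  2.18227001, -0.12718442])}
side {'camera_matrix': array([[431.51170316,   0.        , 317.0610607 ],
       [  0.        , 431.51170316, 202.28621855],
       [  0.        ,   0.        ,   1.        ]]), 'origin': array([0.25423409, 0.66299203, 0.80432341]), 'orientation': array([-0.51217426,  2.68263027, -1.17397805])}
{'t': 0.1, 'qpos': array([-9.32400900e-01,  2.55692051e-01,  1.07115104e-01, -3.93964692e-04,
       -1.42388873e+00, -2.84565073e-01]), 'qd': array([ 0.00083519, -0.00156513,  0.00329104,  0.00124724, -0.00073914,
       -0.00050199]), 'joint_torque': array([-2.16941400e-03, -3.87602556e+01,  2.38473469e+01,  5.37783042e+00,
       -3.74837749e-03, -2.72596452e-06]), 'eef_pos': array([ 0.19042884, -0.51547589,  0.21178087]), 'ee_rot': array([ 5.52741379e-01, -3.09218313e+00, -2.62013766e-03]), 'ft_force': array([-0.56453893, -1.17875651,  0.65550542]), 'wrist_torque': array([0.03812654, 0.00548021, 0.03768445]), 'finger_gap': 0.08536627335062552}
```

View pics/top0.png

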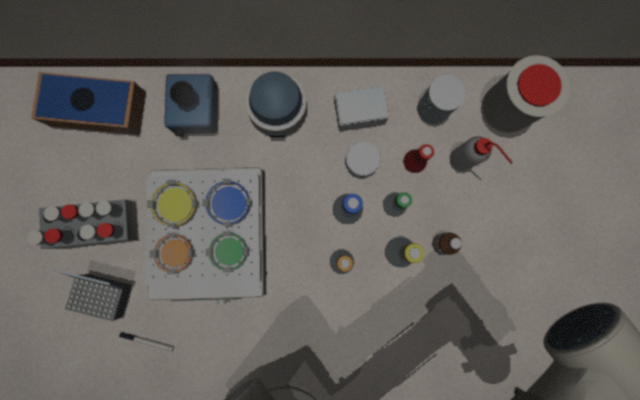

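View pics/side0.png

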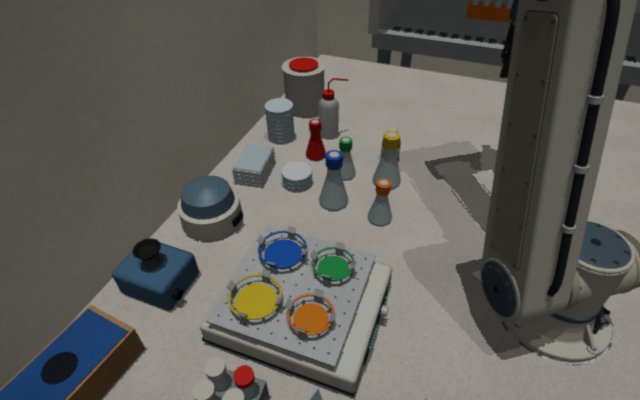

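Top view: blue cap (353,204), yellow (414,253), green (403,200), orange (345,264). The bottle is at (450,243), the dishes at (363,159) and the pads at (229,203) blue, (174,205) yellow, (229,251) green and (174,253) orange. Possible mistakes: the red decoy flask (426,152) for green; the bottle cap (450,243) and the rack caps (left) for a small flask. I choose by cap colour, then check with one close crop.

```bash
cat > h.py <<'E'
from rig import monitor, vision, robot
import cv2, numpy as np
from scipy.spatial.transform import Rotation as R
def topix(n,P,c=None):
    c=c or vision.calibration(n); v=R.from_rotvec(c["orientation"]).inv().apply(np.array(P)-c["origin"]); q=c["camera_matrix"]@v; return q[:2]/q[2]
def ray(n,u,z,c=None):
    c=c or vision.calibration(n); d=R.from_rotvec(c["orientation"]).apply(np.linalg.solve(c["camera_matrix"],[u[0],u[1],1.])); o=c["origin"]; return o+d*(z-o[2])/d[2]
HUE={"blue":(105,130),"yellow":(22,34),"green":(50,85),"orange":(8,20)}
def blob(im,col,box,smin=110):
    x0,y0,x1,y1=box; h=cv2.cvtColor(im[y0:y1,x0:x1],cv2.COLOR_BGR2HSV)
    m=cv2.inRange(h,(HUE[col][0],smin,40),(HUE[col][1],255,255))
    c=max(cv2.findContours(m,cv2.RETR_EXTERNAL,cv2.CHAIN_APPROX_NONE)[0],key=cv2.contourArea)
    (x,y),r=cv2.minEnclosingCircle(c); bx=cv2.boundingRect(c); return (x+x0,y+y0),r,(bx[0]+x0,bx[1]+y0,bx[2],bx[3])
E
python3 - <<'E'
from h import *
im=cv2.imread("pics/top0.png")
for col,(u,v),z in [("blue",(353,204),.160),("yellow",(414,253),.160),("green",(403,200),.122),("orange",(345,264),.122)]:
    c,r,b=blob(im,col,(u-16,v-16,u+16,v+16)); print(col,c,r,b,ray("top",c,z-.015)[:2])
for col,(u,v) in [("blue",(229,203)),("yellow",(174,205)),("green",(229,251)),("orange",(174,253))]:
    c,r,b=blob(im,col,(u-26,v-24,u+26,v+24)); print("pad",col,c,r,b,ray("top",c,.096)[:2])
for n,p,z in [("bottle",(455,243),.105),("dishes",(363,159),.045)]: print(n,ray("top",p,z)[:2])
cv2.imwrite("pics/crop0.png",np.hstack([cv2.resize(im[140:280,310:480],None,fx=2.35,fy=4/1.7),cv2.resize(im[170:300,140:270],(329,329))]))if 0 else None
cv2.imwrite("pics/crop0.png",cv2.resize(im[140:280,310:480],None,fx=4,fy=4,interpolation=cv2.INTER_CUBIC))
cv2.imwrite("pics/crop1.png",cv2.resize(im[165:300,140:270],None,fx=4,fy=4,interpolation=cv2.INTER_CUBIC))
E
```

```text
blue (351.8571424484253, 203.619047164917) 9.893523216247559 (343, 195, 19, 19) [ 0.55711767 -0.1633118 ]
yellow (412.8913040161133, 252.44565200805664) 10.426529884338379 (403, 244, 21, 19) [ 0.44532706 -0.30000561]
green (402.5, 200.0) 7.159010887145996 (396, 194, 14, 14) [ 0.56896331 -0.28796112]
orange (344.3372097015381, 262.8565893173218) 7.88459587097168 (337, 255, 16, 16) [ 0.42149603 -0.14721232]
pad blue (228.96796035766602, 202.87669944763184) 16.172134399414062 (213, 187, 33, 32) [0.5653315  0.12675515]
pad yellow (175.1949462890625, 206.3213005065918) 18.083650588989258 (159, 189, 35, 36) [0.55771967 0.25469581]
pad green (237.5, 247.0) 2.061652660369873 (237, 245, 3, 5) [0.4600869  0.10496409]
pad orange (177.91818237304688, 251.7396697998047) 16.764930725097656 (162, 235, 29, 34) [0.44988907 0.24520717]
bottle [ 0.46610075 -0.4103412 ]
dishes [ 0.68168735 -0.20300934]
```

View pics/crop0.png

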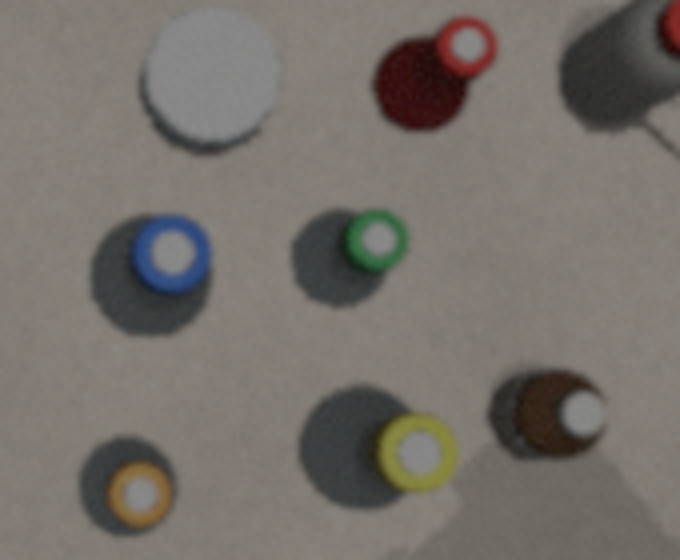

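View pics/crop1.png

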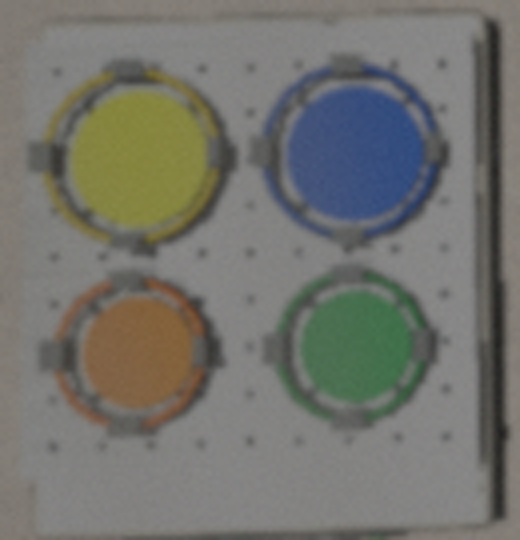

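The crop confirms the choice: blue, yellow, green and orange caps are distinct from the red decoy (466,45) and the white bottle cap (580,412). All four pads are clearly visible. Next I refine the centres and plan the first move.

```bash
cat >> h.py <<'E'
def cen(im,bgr,p,k,tol=45,w=26):
    u,v=map(int,p); a=im[v-w:v+w,u-w:u+w].astype(float); a=cv2.GaussianBlur(a,(3,3),0)
    n=lambda x: x-x.mean(-1,keepdims=True)
    m=(np.linalg.norm(n(a)-n(np.array(bgr,float)),axis=-1)<tol).astype(np.uint8)
    m=cv2.morphologyEx(m,cv2.MORPH_OPEN,np.ones((k,k),np.uint8))
    c=max(cv2.findContours(m,cv2.RETR_EXTERNAL,cv2.CHAIN_APPROX_NONE)[0],key=cv2.contourArea)
    (x,y),ax,_=cv2.fitEllipse(cv2.convexHull(c)); return (x+u-w,y+v-w),ax
E
python3 - <<'E'
from h import *
im=cv2.imread("pics/top0.png")
for n,p in dict(blue=(229,203),yellow=(174,205),green=(229,251),orange=(174,253)).items():
    c,ax=cen(im,im[p[1],p[0]],p,7,25); print("pad",n,np.round(c,1),np.round(ax,1),ray("top",c,.096)[:2].round(4))
for n,p,z in [("blue",(353,204),.160),("yellow",(414,253),.160),("green",(403,200),.122),("orange",(345,264),.122)]:
    h=cv2.cvtColor(im[p[1]-16:p[1]+16,p[0]-16:p[0]+16],cv2.COLOR_BGR2HSV); m=cv2.inRange(h,(HUE[n][0]-4,85,40),(HUE[n][1]+4,255,255))
    c=max(cv2.findContours(m,cv2.RETR_EXTERNAL,cv2.CHAIN_APPROX_NONE)[0],key=cv2.contourArea)
    (x,y),ax,_=cv2.fitEllipse(cv2.convexHull(c)); u=(x+p[0]-16,y+p[1]-16); print("cap",n,np.round(u,1),np.round(ax,1),ray("top",u,z-.005)[:2].round(4))
E
```

```text
pad blue [228.8 203.1] [33.4 34.2] [0.5648 0.1272]
pad yellow [175.2 205. ] [33.7 35.3] [0.561  0.2548]
pad green [230.6 251.5] [32.8 36.1] [0.4495 0.1211]
pad orange [176.6 252.5] [28.3 33.5] [0.448  0.2482]
cap blue [352.  203.5] [19.7 20.1] [ 0.5564 -0.1628]
cap yellow [412.9 252.7] [19.9 21.5] [ 0.445  -0.2975]
cap green [403.  199.9] [14.6 15.1] [ 0.5682 -0.2869]
cap orange [344.4 262.9] [16.3 16.4] [ 0.4219 -0.1466]
```

```bash
python3 -m creep '[[[0.1,0.05,0.02,0,0,-0.02,-1],[0.2,0.15,0.05,0,0,-0.04,-1],[0.3,0.25,0.08,0,0,-0.056,-1],[0.4,0.35,0.1,0,0,-0.056,-1],[0.5,0.5,0.1,0,0,-0.056,-1]]]' 30
```

```text
t: 0.52
eef_pos: [0.3336, -0.3862, 0.2447]
ee_rot: [-0.0, -3.142, -0.002]
ft_force: [0.6, -0.4, 0.3]
finger_gap: 0.0854
```

```bash
python3 -m creep '[[[0.278,0.222,0.04,0,0,0,-1],[0.278,0.222,0.04,0,0,0,-1],[0.278,0.222,0.04,0,0,0,-1],[0.278,0.222,0.04,0,0,0,-1],[0.278,0.222,0.04,0,0,0,-1]]]'; python3 - <<'E'
from h import *
c=vision.calibration("wrist"); im=vision.capture("wrist"); cv2.imwrite("pics/w1.png",im); print(c)
for P in [(.445,-.2975,.16),(.5564,-.1628,.16),(.5682,-.2869,.122),(.4219,-.1466,.122)]: print(topix("wrist",P,c))
E
```

```text
t: 0.93
eef_pos: [0.4476, -0.2946, 0.26]
ee_rot: [0.007, -3.141, -0.004]
ft_force: [0.7, -0.1, -0.6]
finger_gap: 0.0854
{'camera_matrix': array([[336.46251605,   0.        , 325.22875073],
       [  0.        , 336.46251605, 206.20423767],
       [  0.        ,   0.        ,   1.        ]]), 'origin': array([ 0.37661196, -0.29608227,  0.42118031]), 'orientation': array([2.06903402, 2.07556817, 0.29600342])}
[322.31697136 197.90758799]
[472.63671563 318.73047787]
[332.86735136 306.20245211]
[491.53363507 162.56715413]
```

View pics/w1.png

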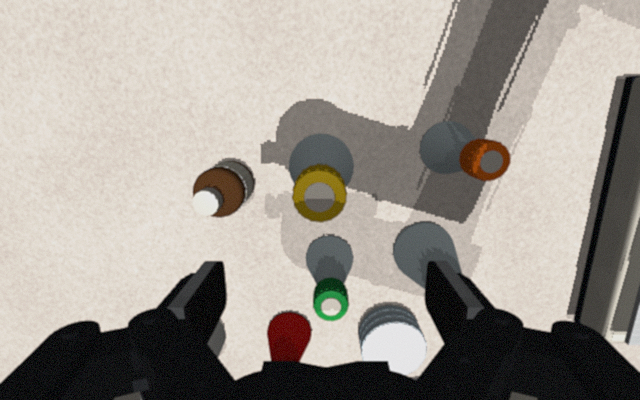

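Wrist view: yellow cap disc at (319,196), green (331,305), orange (490,160) and bottle cap (206,203). All agree with the top camera to about 2–3 mm. I go down on yellow.

```bash
python3 -m creep '[[[-0.009,-0.011,-0.08,0,0,0,-1],[-0.009,-0.011,-0.16,0,0,0,-1],[-0.009,-0.011,-0.24,0,0,0,-1],[-0.009,-0.011,-0.297,0,0,0,-1],[-0.009,-0.011,-0.297,0,0,0,-1]]]' 
python3 -m creep '[[[0,0,0,0,0,0,0.2],[0,0,0,0,0,0,0.4],[0,0,0,0,0,0,0.6],[0,0,0,0,0,0,1],[0,0,0,0,0,0,1]]]' 40
python3 -m creep '[[[0,0,0,0,0,0,1],[0,0,0,0,0,0,1],[0,0,0,0,0,0,1],[0,0,0,0,0,0,1],[0,0,0,0,0,0,1]]]' 40
```

```text
t: 1.4
eef_pos: [0.4385, -0.2988, 0.1357]
ee_rot: [0.002, -3.131, -0.012]
ft_force: [-0.8, 0.8, -0.7]
finger_gap: 0.0855
t: 1.82
eef_pos: [0.4395, -0.2996, 0.1379]
ee_rot: [0.003, -3.134, -0.008]
ft_force: [-0.9, 0.7, 6.0]
finger_gap: 0.0405
t: 2.23
eef_pos: [0.4395, -0.2996, 0.1382]
ee_rot: [0.003, -3.135, -0.008]
ft_force: [-0.9, -0.8, 0.7]
finger_gap: 0.0394
```

```bash
python3 - <<'E'
from h import *
c=vision.calibration("wrist"); im=vision.capture("wrist"); cv2.imwrite("pics/w2.png",cv2.resize(im[120:400,160:480],None,fx=2.4,fy=2.1))
cv2.imwrite("pics/s2.png",cv2.resize(vision.capture("side")[60:230,280:480],None,fx=4,fy=3.5))
print(monitor.state()["eef_pos"],monitor.state()["finger_gap"],topix("wrist",(.444,-.299,.16),c))
E
```

```text
[ 0.43958481 -0.29959912  0.13816121] 0.039651072387131316 [328.58768392 279.64899408]
```

View pics/w2.png

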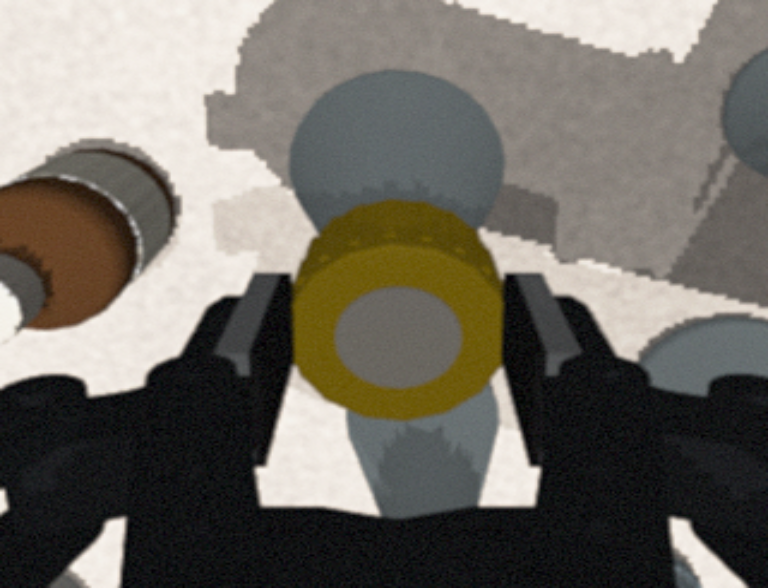

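The grip is square on the cap: disc at crop (398,337), so the flask axis is 4.7 mm ahead of the TCP in x. I lift it.

```bash
python3 -m creep '[[[0,0,0.03,0,0,0,1],[0,0,0.08,0,0,0,1],[0,0,0.14,0,0,0,1],[0,0,0.2,0,0,0,1],[0,0,0.26,0,0,0,1]]]' 40
python3 -m creep '[[[0,0,0.06,0,0,0,1],[0,0,0.12,0,0,0,1],[0,0,0.18,0,0,0,1],[0,0,0.22,0,0,0,1],[0,0,0.22,0,0,0,1]]]'
python3 -m creep '[[[0,0,0,0,0,0,1],[0,0,0,0,0,0,1]]]'
```

```text
t: 2.75
eef_pos: [0.4392, -0.2993, 0.2425]
ee_rot: [0.003, -3.133, -0.009]
ft_force: [-0.3, -1.8, -2.6]
finger_gap: 0.0402
t: 3.17
eef_pos: [0.4402, -0.3002, 0.3338]
ee_rot: [0.002, -3.139, -0.005]
ft_force: [-0.8, -1.1, -2.0]
finger_gap: 0.0393
t: 3.33
eef_pos: [0.4402, -0.3, 0.3327]
ee_rot: [0.002, -3.138, -0.006]
ft_force: [-0.0, 0.2, -2.0]
finger_gap: 0.0398
```

```bash
python3 -m creep '[[[0.01,0.05,0,0,0,0,1],[0.03,0.13,0,0,0,0,1],[0.05,0.22,0,0,0,0,1],[0.07,0.31,0,0,0,0,1],[0.09,0.4,0,0,0,0,1]]]'
python3 -m creep '[[[0.02,0.09,0,0,0,0,1],[0.04,0.18,0,0,0,0,1],[0.06,0.27,0,0,0,0,1],[0.08,0.36,0,0,0,0,1],[0.1,0.45,0,0,0,0,1]]]'
python3 -m creep '[[[0.02,0.09,0,0,0,0,1],[0.04,0.18,0,0,0,0,1],[0.06,0.27,0,0,0,0,1],[0.08,0.36,0,0,0,0,1],[0.08,0.38,0,0,0,0,1]]]'
python3 -m creep '[[[0,0,0,0,0,0,1],[0,0,0,0,0,0,1]]]'
```

```text
t: 3.75
eef_pos: [0.4757, -0.1383, 0.3311]
ee_rot: [0.002, -3.135, -0.007]
ft_force: [0.6, -0.4, -1.1]
finger_gap: 0.0401
t: 4.17
eef_pos: [0.5151, 0.0435, 0.3297]
ee_rot: [0.002, -3.133, -0.006]
ft_force: [0.7, -0.4, -2.4]
finger_gap: 0.0401
t: 4.58
eef_pos: [0.5469, 0.2005, 0.3256]
ee_rot: [0.008, -3.127, -0.005]
ft_force: [-0.4, -0.3, -4.2]
finger_gap: 0.0398
t: 4.75
eef_pos: [0.5463, 0.2013, 0.3229]
ee_rot: [0.01, -3.123, -0.002]
ft_force: [-0.6, -1.1, -2.4]
finger_gap: 0.0396
```

```bash
cat >> h.py <<'E'
def need(x,y,z):
    s=monitor.state(); e=(R.from_rotvec([0,-np.pi,0])*R.from_rotvec(s["ee_rot"]).inv()).as_rotvec()
    print("eef",s["eef_pos"].round(4),"gap",round(s["finger_gap"],4),"F",s["ft_force"].round(1),"| shift",((np.array([x,y,z])-s["eef_pos"])/.4).round(4),"turn",(e/2/np.pi).round(4))
E
python3 - <<'E'
from h import *
need(.5565,.2548,.30)
c=vision.calibration("wrist"); im=vision.capture("wrist"); cv2.imwrite("pics/w3.png",im)
for n,P in dict(blue=(.5648,.1272),yellow=(.561,.2548),green=(.4495,.1211),orange=(.448,.2482)).items(): print(n,topix("wrist",(*P,.096),c))
im=cv2.imread("pics/top0.png")
for n,p in dict(blue=(228.6,202.9),yellow=(174.1,204.6),orange=(174.4,252.6),green=(228.9,251.4)).items(): print(n,ray("top",p,.096)[:2])
E
```

```text
eef [0.5463 0.2013 0.3229] gap 0.0396 F [-0.6 -1.1 -2.4] | shift [ 0.0256  0.1338 -0.0574] turn [-0.0002 -0.003  -0.0011]
blue [263.03528688 191.20255293]
yellow [370.90335292 188.66127662]
green [253.04390316  88.26182172]
orange [369.1258791   87.55737702]
blue [0.56527992 0.127633  ]
yellow [0.56186566 0.25741805]
orange [0.44792703 0.25342098]
green [0.44986523 0.1251265 ]
```

View pics/w3.png

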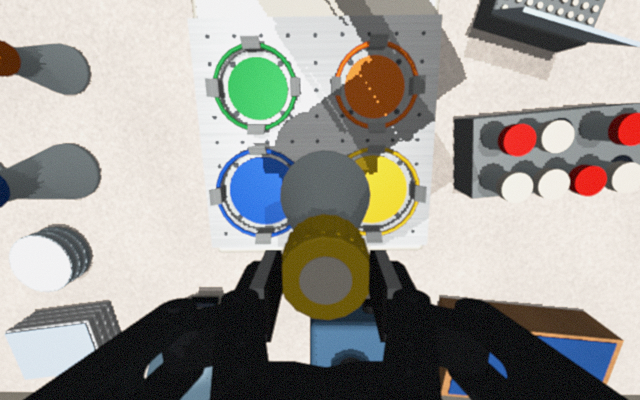

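```bash
python3 - <<'E'
from h import *
c=vision.calibration("wrist")
def pads(im,cam,seeds,c,w,half):
    h=cv2.cvtColor(cv2.GaussianBlur(im,(3,3),0),cv2.COLOR_BGR2HSV)
    for n,(u,v) in seeds.items():
        b=h[v-w:v+w,u-w:u+w]; hu={"blue":(100,135),"yellow":(21,36),"green":(45,90),"orange":(5,20)}[n]
        m=cv2.inRange(b,(hu[0],100,30),(hu[1],255,255)); k=np.ones((half,half),np.uint8); m=cv2.morphologyEx(m,cv2.MORPH_OPEN,k)
        q=max(cv2.findContours(m,cv2.RETR_EXTERNAL,cv2.CHAIN_APPROX_NONE)[0],key=cv2.contourArea)
        bx=cv2.boundingRect(q); (x,y),ax,_=cv2.fitEllipse(cv2.convexHull(q)); p=(x+u-w,y+v-w)
        print(cam,n,np.round(p,1),np.round(ax,1),(bx[0]+u-w,bx[1]+v-w,bx[2],bx[3]),ray(cam,p,.096,c)[:2].round(4))
pads(cv2.imread("pics/w3.png"),"wrist",dict(green=(258,87),orange=(375,88),blue=(263,191),yellow=(374,191)),c,44,9)
pads(cv2.imread("pics/top0.png"),"top",dict(blue=(229,203),yellow=(174,205),green=(229,251),orange=(174,253)),None,24,9)
E
```

```text
wrist green [257.3  87.9] [58.3 62.7] (229, 58, 58, 61) [0.4494 0.1246]
wrist orange [374.3  86.3] [59.6 64.3] (345, 55, 60, 63) [0.4472 0.253 ]
wrist blue [262.5 190.1] [64.8 68.5] (230, 157, 56, 67) [0.5641 0.1254]
wrist yellow [374.9 188.5] [61.6 67.5] (359, 155, 47, 68) [0.5616 0.2585]
top blue [228.8 202.9] [31.9 32.1] (214, 188, 31, 31) [0.5652 0.1271]
top yellow [175.5 204.9] [32.7 34.6] (159, 189, 33, 31) [0.5612 0.2542]Traceback (most recent call last):
  File "<stdin>", line 12, in <module>
  File "<stdin>", line 8, in pads
ValueError: max() iterable argument is empty
```

Wrist view: green pad (257,88), orange (374,86), blue about (264,190), yellow about (372,189). Fused clamp centres are blue (.565,.127), yellow (.5615,.2565), green (.4495,.125) and orange (.4475,.253). I align over yellow.

```bash
python3 -m creep '[[[0.005,0.04,-0.01,0,-0.001,0,1],[0.012,0.08,-0.03,0,-0.002,0,1],[0.02,0.11,-0.05,0,-0.003,0,1],[0.026,0.138,-0.06,0,-0.003,-0.001,1],[0.026,0.138,-0.06,0,-0.003,-0.001,1]]]'
python3 -m creep '[[[0,0,0,0,0,0,1],[0,0,0,0,0,0,1]]]'
python3 -c "
from h import *
need(.5568,.2562,.25)"
```

```text
t: 5.22
eef_pos: [0.5563, 0.2572, 0.2972]
ee_rot: [0.0, -3.139, 0.0]
ft_force: [1.3, 0.7, -3.5]
finger_gap: 0.0398
t: 5.38
eef_pos: [0.5561, 0.2574, 0.2965]
ee_rot: [0.001, -3.138, 0.002]
ft_force: [-1.4, 0.2, -2.7]
finger_gap: 0.0395
eef [0.5561 0.2574 0.2965] gap 0.0395 F [-1.4  0.2 -2.7] | shift [ 0.0017 -0.0029 -0.1164] turn [ 0.0002 -0.0005 -0.0001]
```

```bash
python3 -m creep '[[[0.001,-0.002,-0.03,0,0,0,1],[0.002,-0.003,-0.06,0,0,0,1],[0.002,-0.003,-0.09,0,0,0,1],[0.002,-0.003,-0.12,0,0,0,1],[0.002,-0.003,-0.136,0,0,0,1]]]'
python3 -m creep '[[[0,0,-0.005,0,0,0,1],[0,0,-0.008,0,0,0,1]]]'
python3 -c "
from h import *
need(.5568,.2562,.234)"
```

```text
t: 5.8
eef_pos: [0.5566, 0.2556, 0.241]
ee_rot: [-0.0, -3.137, 0.002]
ft_force: [1.1, 1.3, -2.8]
finger_gap: 0.0396
t: 5.97
eef_pos: [0.5566, 0.2552, 0.2379]
ee_rot: [-0.001, -3.137, 0.003]
ft_force: [0.2, 0.5, -2.9]
finger_gap: 0.0395
eef [0.5566 0.2552 0.2379] gap 0.0395 F [ 0.2  0.5 -2.9] | shift [ 0.0004  0.0026 -0.0096] turn [ 0.0003 -0.0007  0.0001]
```

```bash
python3 -m creep '[[[0,0,-0.004,0,0,0,1],[0,0,-0.006,0,0,0,1],[0,0,-0.006,0,0,0,1]]]'
python3 -m creep '[[[0,0,-0.004,0,0,0,1],[0,0,-0.005,0,0,0,1],[0,0,-0.005,0,0,0,1]]]'
```

```text
t: 6.22
eef_pos: [0.5568, 0.2553, 0.2359]
ee_rot: [-0.001, -3.138, 0.002]
ft_force: [0.6, 0.0, -1.7]
finger_gap: 0.0394
t: 6.47
eef_pos: [0.557, 0.2553, 0.2343]
ee_rot: [-0.001, -3.138, 0.002]
ft_force: [-0.9, 0.6, -0.7]
finger_gap: 0.0401
```

```bash
python3 -m creep '[[[0,0,-0.003,0,0,0,1],[0,0,-0.004,0,0,0,1],[0,0,-0.004,0,0,0,1]]]'
```

```text
t: 6.72
eef_pos: [0.5575, 0.2552, 0.2343]
ee_rot: [-0.001, -3.141, 0.001]
ft_force: [-1.9, -1.4, 5.2]
finger_gap: 0.0397
```

Contact at TCP z .234 as predicted. I release and rise.

```bash
python3 -m creep '[[[0,0,0,0,0,0,0.5],[0,0,0,0,0,0,0.2],[0,0,0,0,0,0,-0.3],[0,0,0,0,0,0,-1],[0,0,0,0,0,0,-1]]]'
python3 -m creep '[[[0,0,0,0,0,0,-1],[0,0,0,0,0,0,-1],[0,0,0.05,0,0,0,-1],[0,0,0.13,0,0,0,-1],[0,0,0.2,0,0,0,-1]]]'
python3 - <<'E'
from h import *
c=vision.calibration("wrist"); im=vision.capture("wrist"); cv2.imwrite("pics/w4.png",im)
need(.5518,-.163,.30); print(topix("wrist",(.5615,.2565,.256),c))
E
```

```text
t: 7.13
eef_pos: [0.5575, 0.2553, 0.2341]
ee_rot: [-0.001, -3.141, 0.001]
ft_force: [-0.1, -1.0, 0.1]
finger_gap: 0.0745
t: 7.55
eef_pos: [0.5573, 0.2548, 0.3151]
ee_rot: [-0.001, -3.14, 0.002]
ft_force: [1.0, 1.1, 1.4]
finger_gap: 0.0853
eef [0.5591 0.2549 0.3218] gap 0.0855 F [-3.3 -1.7  4.6] | shift [-0.0184 -1.0446 -0.0545] turn [-0.0004  0.0013  0.0002]
[328.96717826 222.60801533]
```

View pics/w4.png

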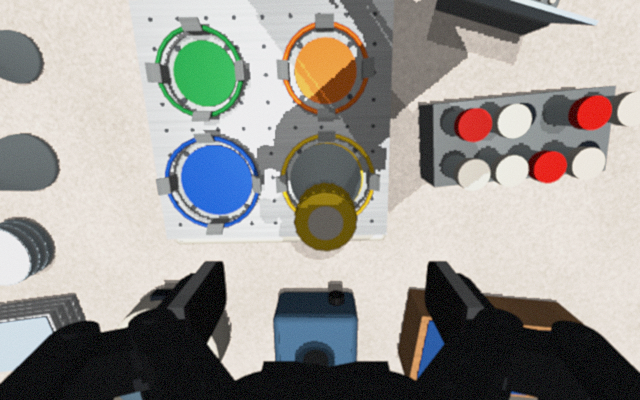

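Yellow stands in its clamp: cap disc (326,221) against (329,223) predicted. Next is blue.

```bash
python3 - <<'E'
from h import *
c=vision.calibration("wrist"); im=cv2.imread("pics/w4.png"); h=cv2.cvtColor(cv2.GaussianBlur(im,(3,3),0),cv2.COLOR_BGR2HSV); w=36
for n,(u,v),hu in [("blue",(217,180),(100,135)),("green",(207,73),(45,90)),("orange",(325,71),(5,20))]:
    m=cv2.morphologyEx(cv2.inRange(h[v-w:v+w,u-w:u+w],(hu[0],100,30),(hu[1],255,255)),cv2.MORPH_OPEN,np.ones((9,9),np.uint8))
    q=max(cv2.findContours(m,cv2.RETR_EXTERNAL,cv2.CHAIN_APPROX_NONE)[0],key=cv2.contourArea); (x,y),ax,_=cv2.fitEllipse(cv2.convexHull(q)); print(n,np.round(ax,1),ray("wrist",(x+u-w,y+v-w),.096,c)[:2].round(4))
E
python3 -m creep '[[[0,-0.08,0,0,0,0,-1],[0,-0.18,0,0,0,0,-1],[0,-0.28,0,0,0,0,-1],[0,-0.38,0,0,0,0,-1],[0,-0.48,0,0,0,0,-1]]]'
python3 -m creep '[[[0,-0.1,0,0,0,0,-1],[0,-0.2,0,0,0,0,-1],[0,-0.3,0,0,0,0,-1],[0,-0.4,-0.02,0,0,0,-1],[0,-0.46,-0.04,0,0,0,-1]]]'
python3 -m creep '[[[0,-0.03,0,0,0,0,-1],[0,-0.05,0,0,0,0,-1],[0,-0.05,0,0,0,0,-1]]]'
python3 - <<'E'
from h import *
need(.556,-.164,.141)
c=vision.calibration("wrist"); im=vision.capture("wrist"); cv2.imwrite("pics/w5.png",im); u,v=topix("wrist",(.556,-.164,.16),c).astype(int)
h=cv2.cvtColor(im[v-40:v+40,u-40:u+40],cv2.COLOR_BGR2HSV); m=cv2.inRange(h,(100,100,30),(135,255,255))
b=cv2.boundingRect(cv2.findNonZero(m)); print(u,v,(b[0]+u-40,b[1]+v-40,b[2],b[3]))
# white disc in the middle
g=cv2.morphologyEx(255-m,cv2.MORPH_OPEN,np.ones((3,3),np.uint8)); n,l,s,ce=cv2.connectedComponentsWithStats(g); print([(ce[i]+[u-40,v-40],s[i,4],ray("wrist",ce[i]+[u-40,v-40],.16,c)[:2]) for i in range(1,n) if 100<s[i,4]<2000])
E
```

```text
blue [67.9 73.3] [0.5684 0.1273]
green [59.9 67.2] [0.4525 0.1251]
orange [59.6 67.2] [0.4496 0.2558]
t: 8.02
eef_pos: [0.5588, 0.0612, 0.322]
ee_rot: [0.001, 3.133, 0.004]
ft_force: [-0.7, -0.4, 0.5]
finger_gap: 0.0851
t: 8.43
eef_pos: [0.5585, -0.1263, 0.3064]
ee_rot: [0.004, 3.131, 0.003]
ft_force: [0.7, 1.0, -0.3]
finger_gap: 0.0855
t: 8.68
eef_pos: [0.5584, -0.1477, 0.3064]
ee_rot: [0.007, 3.131, 0.002]
ft_force: [1.0, 0.9, -0.6]
finger_gap: 0.0852
eef [ 0.5584 -0.1477  0.3064] gap 0.0852 F [ 1.   0.9 -0.6] | shift [-0.0061 -0.0409 -0.4136] turn [-0.0002  0.0016  0.0007]
308 184 (np.int64(286), np.int64(157), 46, 49)
[(array([308.00542495, 184.84267631]), np.int32(553), array([ 0.55679502, -0.16437032]))]
```

```bash
python3 -m creep '[[[-0.004,-0.04,-0.06,0,0.001,0,-1],[-0.004,-0.041,-0.14,0,0.0015,0,-1],[-0.004,-0.041,-0.22,0,0.0015,0,-1],[-0.004,-0.041,-0.3,0,0.0015,0,-1],[-0.004,-0.041,-0.36,0,0.0015,0,-1]]]'
python3 -m creep '[[[0,0,0,0,0,0,-1]]]'
python3 -c "
from h import *
need(.5568,-.1644,.141)"
```

```text
t: 9.15
eef_pos: [0.5564, -0.161, 0.1602]
ee_rot: [-0.003, -3.141, -0.004]
ft_force: [-0.4, -0.3, -0.5]
finger_gap: 0.0854
t: 9.23
eef_pos: [0.5539, -0.1588, 0.1553]
ee_rot: [-0.001, -3.133, -0.008]
ft_force: [0.2, 0.1, -1.4]
finger_gap: 0.0853
eef [ 0.5539 -0.1588  0.1553] gap 0.0853 F [ 0.2  0.1 -1.4] | shift [ 0.0073 -0.014  -0.0358] turn [-0.0008 -0.0014  0.0001]
```

```bash
python3 -m creep '[[[0.007,-0.014,-0.015,-0.001,-0.001,0,-1],[0.007,-0.014,-0.034,-0.001,-0.001,0,-1],[0.007,-0.014,-0.034,-0.001,-0.001,0,-1],[0.007,-0.014,-0.034,-0.001,-0.001,0,-1]]]'
python3 -c "
from h import *
need(.5568,-.1644,.141)"
```

```text
t: 9.57
eef_pos: [0.5573, -0.1643, 0.1427]
ee_rot: [-0.001, -3.141, 0.002]
ft_force: [-0.2, -0.6, 0.5]
finger_gap: 0.0854
eef [ 0.5573 -0.1643  0.1427] gap 0.0854 F [-0.2 -0.6  0.5] | shift [-0.0013 -0.0003 -0.0042] turn [ 0.0002 -0.0001  0.0001]
```

```bash
python3 -m creep '[[[0,0,-0.004,0,0,0,0.2],[0,0,-0.004,0,0,0,0.4],[0,0,-0.004,0,0,0,0.6],[0,0,-0.004,0,0,0,1],[0,0,-0.004,0,0,0,1]]]' 40
python3 -m creep '[[[0,0,0,0,0,0,1],[0,0,0,0,0,0,1],[0,0,0,0,0,0,1],[0,0,0,0,0,0,1],[0,0,0,0,0,0,1]]]' 40
python3 - <<'E'
from h import *
need(.56,.127,.33)
c=vision.calibration("wrist"); im=vision.capture("wrist"); cv2.imwrite("pics/w6.png",im); u,v=topix("wrist",(.557,-.1644,.16),c).astype(int); w=55
h=cv2.cvtColor(im[v-w:v+w,u-w:u+w],cv2.COLOR_BGR2HSV); m=cv2.inRange(h,(100,100,20),(135,255,255))
g=cv2.morphologyEx(255-m,cv2.MORPH_OPEN,np.ones((3,3),np.uint8)); n,l,s,ce=cv2.connectedComponentsWithStats(g); print([(ce[i]+[u-w,v-w],s[i,4],ray("wrist",ce[i]+[u-w,v-w],.16,c)[:2]) for i in range(1,n) if 100<s[i,4]<4000])
E
python3 -m creep '[[[0,0,0.03,0,0,0,1],[0,0,0.08,0,0,0,1],[0,0,0.14,0,0,0,1],[0,0,0.2,0,0,0,1],[0,0,0.26,0,0,0,1]]]'
python3 -m creep '[[[0,0,0.06,0,0,0,1],[0,0,0.12,0,0,0,1],[0,0,0.18,0,0,0,1],[0,0,0.22,0,0,0,1],[0,0,0.22,0,0,0,1]]]'
python3 -m creep '[[[0,0,0,0,0,0,1],[0,0,0,0,0,0,1]]]'
```

```text
t: 9.98
eef_pos: [0.5574, -0.1644, 0.1413]
ee_rot: [-0.001, -3.141, 0.002]
ft_force: [0.9, -0.5, -0.3]
finger_gap: 0.0255
t: 10.4
eef_pos: [0.5597, -0.1644, 0.1448]
ee_rot: [-0.0, 3.135, -0.004]
ft_force: [-0.6, 3.6, 11.8]
finger_gap: -0.0002
eef [ 0.5597 -0.1644  0.1448] gap -0.0002 F [-0.6  3.6 11.8] | shift [0.0009 0.7284 0.4631] turn [ 0.0004  0.001  -0.    ]
[(array([277.28282828, 210.02525253]), np.int32(198), array([ 0.53235833, -0.18685342]))]
t: 10.87
eef_pos: [0.5594, -0.1644, 0.25]
ee_rot: [-0.0, 3.135, -0.004]
ft_force: [-0.0, 0.3, -1.2]
finger_gap: 0.0001
t: 11.28
eef_pos: [0.5604, -0.1651, 0.3422]
ee_rot: [0.0, 3.128, -0.007]
ft_force: [-1.4, -0.4, 0.1]
finger_gap: -0.0002
t: 11.45
eef_pos: [0.5604, -0.1652, 0.3422]
ee_rot: [0.0, 3.128, -0.007]
ft_force: [-0.6, 0.1, -0.0]
finger_gap: 0.0001
```

The fingers closed on nothing, so I look before doing anything else.

```bash
python3 - <<'E'
from h import *
a=cv2.imread("pics/w6.png"); b=vision.capture("wrist")
cv2.imwrite("pics/w7.png",np.vstack([cv2.resize(a,(460,288)),cv2.resize(b,(460,288))]))
E
```

```text
(no output)
```

View pics/w7.png

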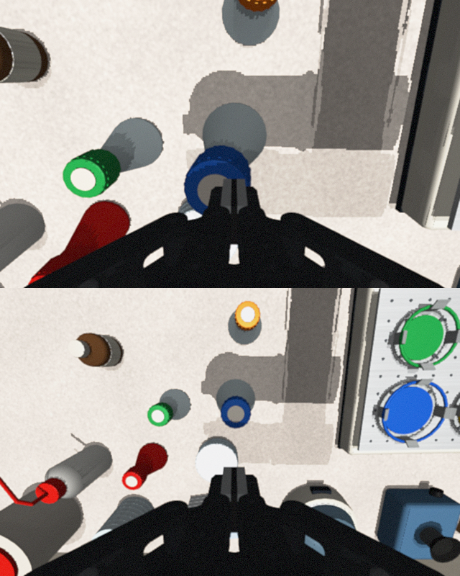

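```bash
python3 - <<'E'
from h import *
s=monitor.state(); c=vision.calibration("wrist"); im=vision.capture("wrist"); e=s["eef_pos"]; Rt=R.from_rotvec(s["ee_rot"])
def pr(p): return topix("wrist",e+Rt.apply(p),c).round(0)
for zz in(.014,-.005,-.02): print(zz,[pr((x,0,zz)) for x in(-.011,0,.011)])
c0=topix("wrist",(.54,-.17,.16),c).astype(int); print(e,c0)
cv2.imwrite("pics/x.png",im)
h=cv2.cvtColor(im,cv2.COLOR_BGR2HSV); m=cv2.inRange(h,(100,100,20),(135,255,255)); m[:,450:]=0; m[300:]=0
q=max(cv2.findContours(m,cv2.RETR_EXTERNAL,cv2.CHAIN_APPROX_NONE)[0],key=cv2.contourArea); b=cv2.boundingRect(q); print(b)
x,y,w,hh=b; g=255-m[y:y+hh,x:x+w]; n,l,st,ce=cv2.connectedComponentsWithStats(g)
for i in range(1,n):
    if st[i,4]>80: print(ce[i]+[x,y],st[i,4],ray("wrist",ce[i]+[x,y],.16,c)[:2])
cv2.imwrite("pics/w8.png",cv2.resize(im[200:400,220:440],None,fx=3,fy=3))
E
```

```text
0.014 [array([327., 259.]), array([327., 241.]), array([327., 223.])]
-0.005 [array([327., 275.]), array([327., 256.]), array([327., 235.])]
-0.02 [array([327., 291.]), array([327., 269.]), array([327., 247.])]
[ 0.5602182  -0.16507025  0.34172636] [321 158]
(308, 150, 41, 45)
[313.03921569 153.84313725] 102 [ 0.53504691 -0.17899923]
[343.28571429 154.82352941] 119 [ 0.53605209 -0.14831265]
[327.48164147 175.01295896] 463 [ 0.55686947 -0.16432992]
[343.5210084 188.4789916] 119 [ 0.57117156 -0.14755608]
[312.65957447 190.25531915] 94 [ 0.57308481 -0.17983298]
```

View pics/w8.png

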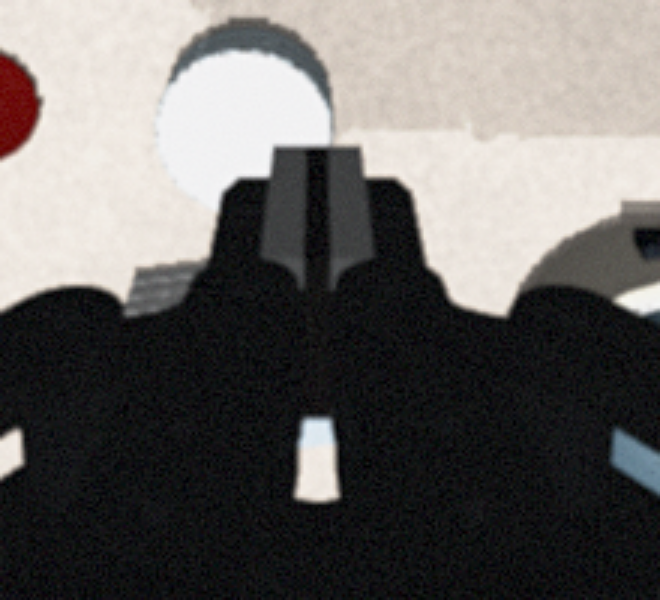

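```bash
python3 - <<'E'
from h import *
print(robot.tip_extent, [a for a in dir(robot) if a[0]!='_'])
s=monitor.state(); c=vision.calibration("wrist"); print(R.from_rotvec(s["ee_rot"]).inv().apply(c["origin"]-s["eef_pos"]), (R.from_rotvec(s["ee_rot"]).inv()*R.from_rotvec(c["orientation"])).as_matrix().round(3))
E
```

```text
0.014 ['Unreachable', 'hand_in', 'tip_extent']
[ 0.07107324 -0.00080598 -0.1612021 ] [[-0.001 -0.961 -0.277]
 [ 1.    -0.001 -0.   ]
 [-0.    -0.277  0.961]]
```

The flask has not moved: its cap is still at (.557,-.164). By the wrist image (tip edge at row 249, not 223), the real fingertips sit about 34 mm higher than stated, so the fingers slid over the cap top. Yellow was held only by its top rim. I will grip about 24 mm lower (TCP .117 for big flasks, about .080 for small) and watch the force.

```bash
python3 -m creep '[[[-0.008,0.002,-0.03,0,0.002,0,-0.5],[-0.008,0.002,-0.08,0,0.002,0,-1],[-0.008,0.002,-0.13,0,0.002,0,-1],[-0.008,0.002,-0.2,0,0.002,0,-1],[-0.008,0.002,-0.26,0,0.002,0,-1]]]'
python3 -m creep '[[[0,0,-0.02,0,0,0,-1],[0,0,-0.03,0,0,0,-1],[0,0,-0.03,0,0,0,-1],[0,0,-0.03,0,0,0,-1]]]'
python3 -c "
from h import *
need(.556,-.1643,.117)"
```

```text
t: 11.97
eef_pos: [0.5561, -0.164, 0.235]
ee_rot: [-0.0, -3.139, 0.006]
ft_force: [0.5, 0.1, -0.1]
finger_gap: 0.0605
t: 12.3
eef_pos: [0.5567, -0.1643, 0.2244]
ee_rot: [-0.0, -3.141, 0.007]
ft_force: [-0.3, -1.5, 0.0]
finger_gap: 0.0857
eef [ 0.5567 -0.1643  0.2244] gap 0.0857 F [-0.3 -1.5  0. ] | shift [-0.0018 -0.     -0.2684] turn [ 0.0007 -0.0001  0.    ]
```

```bash
python3 -m creep '[[[-0.002,0,-0.04,0,0,0,-1],[-0.002,0,-0.1,0,0,0,-1],[-0.002,0,-0.16,0,0,0,-1],[-0.002,0,-0.2,0,0,0,-1],[-0.002,0,-0.22,0,0,0,-1]]]'
python3 -m creep '[[[0,0,-0.02,0,0,0,-1],[0,0,-0.035,0,0,0,-1],[0,0,-0.035,0,0,0,-1],[0,0,-0.035,0,0,0,-1]]]'
python3 -c "
from h import *
need(.556,-.1643,.117)"
```

```text
t: 12.72
eef_pos: [0.5557, -0.1642, 0.1355]
ee_rot: [-0.0, -3.14, 0.006]
ft_force: [-1.2, -0.0, 0.2]
finger_gap: 0.0854
t: 13.05
eef_pos: [0.5563, -0.1643, 0.1223]
ee_rot: [-0.0, -3.141, 0.007]
ft_force: [-0.4, 0.2, 0.6]
finger_gap: 0.0853
eef [ 0.5563 -0.1643  0.1223] gap 0.0853 F [-0.4  0.2  0.6] | shift [-0.0007  0.0001 -0.0134] turn [ 0.0007 -0.0001  0.    ]
```

```bash
python3 -m creep '[[[0,0,-0.013,0,0,0,0],[0,0,-0.013,0,0,0,0.2],[0,0,-0.013,0,0,0,0.4],[0,0,-0.013,0,0,0,0.7],[0,0,-0.013,0,0,0,1]]]' 40
python3 -m creep '[[[0,0,0,0,0,0,1],[0,0,0,0,0,0,1],[0,0,0,0,0,0,1],[0,0,0,0,0,0,1],[0,0,0,0,0,0,1]]]' 40
python3 - <<'E'
from h import *
need(.56,.127,.33)
im=vision.capture("wrist"); cv2.imwrite("pics/w9.png",cv2.resize(im[120:400,160:480],None,fx=2,fy=2)); print(topix("wrist",(.5569,-.1643,.16)))
E
```

```text
t: 13.47
eef_pos: [0.5567, -0.1643, 0.1177]
ee_rot: [-0.0, 3.141, -0.007]
ft_force: [0.0, 0.4, 2.0]
finger_gap: 0.0426
t: 13.88
eef_pos: [0.5567, -0.1643, 0.1177]
ee_rot: [-0.0, 3.141, -0.007]
ft_force: [-0.5, 0.6, -0.5]
finger_gap: 0.0427
eef [ 0.5567 -0.1643  0.1177] gap 0.0427 F [-0.5  0.6 -0.5] | shift [0.0082 0.7283 0.5308] turn [ 0.0007  0.0001 -0.    ]
[326.89051926 295.33322763]
```

View pics/w9.png

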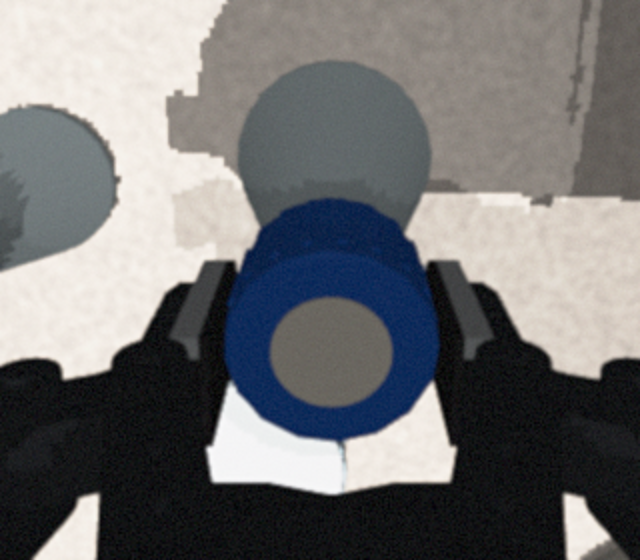

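Blue is now gripped square over the full cap: gap 42.7 mm, cap disc at crop (332,352), matching the prediction. Lift and carry.

```bash
python3 -m creep '[[[0,0,0.03,0,0,0,1],[0,0,0.08,0,0,0,1],[0,0,0.14,0,0,0,1],[0,0,0.2,0,0,0,1],[0,0,0.26,0,0,0,1]]]'
python3 -m creep '[[[0,0,0.06,0,0,0,1],[0,0,0.12,0,0,0,1],[0,0,0.18,0,0,0,1],[0,0,0.22,0,0,0,1],[0,0,0.22,0,0,0,1]]]'
python3 -m creep '[[[0,0.05,0,0,0,0,1],[0.01,0.13,0,0,0,0,1],[0.01,0.21,0,0,0,0,1],[0.02,0.29,0,0,0,0,1],[0.02,0.37,0,0,0,0,1]]]'
python3 -m creep '[[[0,0.08,0,0,0,0,1],[0,0.16,0,0,0,0,1],[0,0.24,0,0,0,0,1],[0,0.31,0,0,0,0,1],[0,0.34,0,0,0,0,1]]]'
python3 -m creep '[[[0,0,0,0,0,0,1],[0,0,0,0,0,0,1]]]'
python3 -c "
from h import *
need(.5648,.127,.265)"
```

```text
t: 14.35
eef_pos: [0.5561, -0.1642, 0.222]
ee_rot: [0.0, -3.14, 0.006]
ft_force: [0.3, -0.4, -2.5]
finger_gap: 0.0429
t: 14.77
eef_pos: [0.557, -0.1648, 0.3134]
ee_rot: [0.001, 3.137, -0.009]
ft_force: [-1.1, 0.4, -2.3]
finger_gap: 0.0426
t: 15.18
eef_pos: [0.5646, -0.0152, 0.3113]
ee_rot: [0.001, 3.14, -0.008]
ft_force: [0.6, -0.3, -2.2]
finger_gap: 0.0431
t: 15.6
eef_pos: [0.5637, 0.1242, 0.3088]
ee_rot: [0.003, -3.139, 0.008]
ft_force: [0.9, -0.9, -2.5]
finger_gap: 0.0425
t: 15.77
eef_pos: [0.563, 0.1248, 0.3068]
ee_rot: [0.006, -3.136, 0.009]
ft_force: [-0.2, 0.0, -2.9]
finger_gap: 0.0424
eef [0.563  0.1248 0.3068] gap 0.0424 F [-0.2  0.  -2.9] | shift [ 0.0046  0.0054 -0.1044] turn [ 0.001  -0.0009 -0.0006]
```

```bash
python3 -m creep '[[[0.004,0.005,-0.02,0.001,-0.001,0,1],[0.004,0.005,-0.05,0.001,-0.001,0,1],[0.004,0.005,-0.08,0.001,-0.001,0,1],[0.004,0.005,-0.1,0.001,-0.001,0,1],[0.004,0.005,-0.1,0.001,-0.001,0,1]]]'
python3 -c "
from h import *
need(.5648,.127,.2215)"
```

```text
t: 16.18
eef_pos: [0.5636, 0.1254, 0.2644]
ee_rot: [0.004, -3.138, 0.002]
ft_force: [-1.0, 0.4, -2.0]
finger_gap: 0.0429
eef [0.5636 0.1254 0.2644] gap 0.0429 F [-1.   0.4 -2. ] | shift [ 0.0031  0.004  -0.1072] turn [ 0.0002 -0.0006 -0.0004]
```

```bash
python3 -m creep '[[[0.004,0.005,-0.02,0,0,0,1],[0.004,0.005,-0.05,0,0,0,1],[0.004,0.005,-0.08,0,0,0,1],[0.004,0.005,-0.1,0,0,0,1],[0.004,0.005,-0.108,0,0,0,1]]]'
python3 -m creep '[[[0,0,-0.005,0,0,0,1],[0,0,-0.01,0,0,0,1],[0,0,-0.01,0,0,0,1]]]'
python3 -c "
from h import *
need(.5648,.127,.2137)"
```

```text
t: 16.6
eef_pos: [0.5648, 0.127, 0.2198]
ee_rot: [0.003, -3.136, 0.003]
ft_force: [0.5, -1.2, -2.4]
finger_gap: 0.0425
t: 16.85
eef_pos: [0.5649, 0.127, 0.2159]
ee_rot: [0.003, -3.136, 0.003]
ft_force: [-0.4, 0.3, -2.0]
finger_gap: 0.0426
eef [0.5649 0.127  0.2159] gap 0.0426 F [-0.4  0.3 -2. ] | shift [-0.0002 -0.0001 -0.0056] turn [ 0.0003 -0.0008 -0.0003]
```

```bash
python3 -m creep '[[[0,0,-0.003,0,0,0,1],[0,0,-0.004,0,0,0,1],[0,0,-0.004,0,0,0,1]]]'
python3 -m creep '[[[0,0,-0.003,0,0,0,1],[0,0,-0.004,0,0,0,1],[0,0,-0.004,0,0,0,1]]]'
```

```text
t: 17.1
eef_pos: [0.565, 0.1271, 0.2146]
ee_rot: [0.003, -3.137, 0.002]
ft_force: [-0.7, -0.4, -2.2]
finger_gap: 0.0426
t: 17.35
eef_pos: [0.5654, 0.1272, 0.2138]
ee_rot: [0.003, -3.138, 0.002]
ft_force: [-0.5, 0.8, 3.0]
finger_gap: 0.0428
```

Contact, so I release and rise.

```bash
python3 -m creep '[[[0,0,0,0,0,0,0.5],[0,0,0,0,0,0,0.2],[0,0,0,0,0,0,-0.3],[0,0,0,0,0,0,-1],[0,0,0,0,0,0,-1]]]'
python3 -m creep '[[[0,0,0,0,0,0,-1],[0,0,0,0,0,0,-1],[0,0,0.05,0,0,0,-1],[0,0,0.13,0,0,0,-1],[0,0,0.21,0,0,0,-1]]]'
python3 -m creep '[[[0,0,0.06,0,0,0,-1],[0,-0.02,0.1,0,0,0,-1],[0,-0.04,0.1,0,0,0,-1],[0,-0.04,0.1,0,0,0,-1],[0,-0.04,0.1,0,0,0,-1]]]'
python3 - <<'E'
from h import *
need(.42,-.147,.25); c=vision.calibration("wrist"); cv2.imwrite("pics/w10.png",vision.capture("wrist"))
for P in [(.5648,.127,.256),(.5615,.2565,.256),(.4495,.125,.096),(.4475,.2535,.096)]: print(topix("wrist",P,c).round(1))
E
```

```text
t: 17.77
eef_pos: [0.5655, 0.1271, 0.214]
ee_rot: [0.003, -3.139, 0.002]
ft_force: [-0.4, 0.1, 0.8]
finger_gap: 0.0767
t: 18.18
eef_pos: [0.5649, 0.1267, 0.2983]
ee_rot: [0.003, -3.136, 0.004]
ft_force: [0.8, -0.4, 0.7]
finger_gap: 0.0855
t: 18.6
eef_pos: [0.5646, 0.1106, 0.3375]
ee_rot: [0.002, -3.135, 0.004]
ft_force: [-0.2, 0.3, 0.2]
finger_gap: 0.0853
eef [0.5646 0.1106 0.3375] gap 0.0853 F [-0.2  0.3  0.2] | shift [-0.3616 -0.644  -0.2187] turn [ 0.0004 -0.001  -0.0002]
[348.4 208.4]
[521.6 204.4]
[339.5  69.4]
[454.8  67.6]
```

View pics/w10.png

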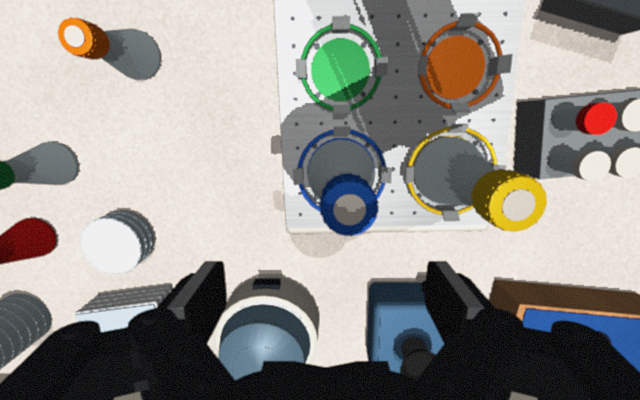

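Both big flasks stand in place: blue disc (349,207) and yellow (519,205), each within about 2 px of target. Next is orange.

```bash
python3 -m creep '[[[-0.04,-0.08,0,0,0,0,-1],[-0.09,-0.16,0,0,0,0,-1],[-0.14,-0.24,0,0,0,0,-1],[-0.18,-0.32,0,0,0,0,-1],[-0.22,-0.4,0,0,0,0,-1]]]'
python3 -m creep '[[[-0.04,-0.07,-0.04,0,-0.001,0,-1],[-0.08,-0.14,-0.08,0,-0.001,0,-1],[-0.12,-0.2,-0.12,0,-0.001,0,-1],[-0.14,-0.24,-0.15,0,-0.001,0,-1],[-0.14,-0.24,-0.18,0,-0.001,0,-1]]]'
python3 -m creep '[[[0,0,0,0,0,0,-1],[0,0,0,0,0,0,-1]]]'
python3 - <<'E'
from h import *
need(.421,-.147,.13)
c=vision.calibration("wrist"); im=vision.capture("wrist"); cv2.imwrite("pics/w11.png",im); u,v=topix("wrist",(.421,-.147,.122),c).astype(int); w=50
h=cv2.cvtColor(im[v-w:v+w,u-w:u+w],cv2.COLOR_BGR2HSV); m=cv2.inRange(h,(4,130,30),(24,255,255)); print(u,v,cv2.boundingRect(cv2.findNonZero(m)))
g=cv2.morphologyEx(255-m,cv2.MORPH_OPEN,np.ones((3,3),np.uint8)); n,l,s,ce=cv2.connectedComponentsWithStats(g); print([(ce[i]+[u-w,v-w],s[i,4],ray("wrist",ce[i]+[u-w,v-w],.122,c)[:2]) for i in range(1,n) if 100<s[i,4]<2000])
E
```

```text
t: 19.07
eef_pos: [0.4749, -0.0502, 0.3361]
ee_rot: [0.004, -3.133, 0.005]
ft_force: [0.2, -0.6, 0.1]
finger_gap: 0.0852
t: 19.48
eef_pos: [0.4166, -0.1481, 0.2628]
ee_rot: [0.0, -3.137, 0.005]
ft_force: [-0.1, 0.1, 0.4]
finger_gap: 0.0853
t: 19.65
eef_pos: [0.4156, -0.1482, 0.2617]
ee_rot: [-0.0, -3.134, 0.005]
ft_force: [1.0, 0.6, -0.9]
finger_gap: 0.0855
eef [ 0.4156 -0.1482  0.2617] gap 0.0855 F [ 1.   0.6 -0.9] | shift [ 0.0135  0.0029 -0.3293] turn [ 0.0005 -0.0012  0.    ]
327 196 (32, 27, 38, 41)
[(array([327.55706522, 196.01358696]), np.int32(368), array([ 0.42058905, -0.14731648]))]
```

```bash
python3 -m creep '[[[0.008,0.002,-0.05,0,-0.001,0,-1],[0.0125,0.002,-0.12,0,-0.001,0,-1],[0.0125,0.002,-0.2,0,-0.001,0,-1],[0.0125,0.002,-0.28,0,-0.001,0,-1],[0.0125,0.002,-0.34,0,-0.001,0,-1]]]'
python3 -m creep '[[[0,0,-0.02,0,0,0,-1],[0,0,-0.03,0,0,0,-1],[0,0,-0.03,0,0,0,-1]]]'
python3 -c "
from h import *
need(.4206,-.1473,.08)"
```

```text
t: 20.12
eef_pos: [0.4213, -0.1464, 0.1248]
ee_rot: [0.002, -3.141, 0.005]
ft_force: [-1.0, 0.4, -1.3]
finger_gap: 0.0854
t: 20.37
eef_pos: [0.422, -0.1462, 0.1133]
ee_rot: [0.004, -3.142, 0.006]
ft_force: [0.4, 0.2, 0.5]
finger_gap: 0.0856
eef [ 0.422  -0.1462  0.1133] gap 0.0856 F [0.4 0.2 0.5] | shift [-0.0035 -0.0029 -0.0832] turn [ 0.0006 -0.     -0.0004]
```

```bash
python3 -m creep '[[[-0.003,-0.003,-0.03,0,0,0,-1],[-0.003,-0.003,-0.06,0,0,0,-1],[-0.003,-0.003,-0.08,0,0,0,-1],[-0.003,-0.003,-0.08,0,0,0,-1],[-0.003,-0.003,-0.08,0,0,0,-1]]]'
python3 -m creep '[[[0,0,0,0,0,0,0],[0,0,0,0,0,0,0.2],[0,0,0,0,0,0,0.4],[0,0,0,0,0,0,0.7],[0,0,0,0,0,0,1]]]' 40
python3 -m creep '[[[0,0,0,0,0,0,1],[0,0,0,0,0,0,1],[0,0,0,0,0,0,1],[0,0,0,0,0,0,1],[0,0,0,0,0,0,1]]]'
python3 -c "
from h import *
need(.4475,.2535,.28)"
```

```text
t: 20.78
eef_pos: [0.4216, -0.1475, 0.0822]
ee_rot: [-0.004, 3.14, -0.006]
ft_force: [0.3, -0.1, -0.4]
finger_gap: 0.0852
t: 21.2
eef_pos: [0.4221, -0.1474, 0.0829]
ee_rot: [-0.005, 3.139, -0.007]
ft_force: [-0.5, 0.6, 4.0]
finger_gap: 0.0342
t: 21.62
eef_pos: [0.4222, -0.1474, 0.0829]
ee_rot: [-0.005, 3.139, -0.006]
ft_force: [-0.3, 1.8, 1.5]
finger_gap: 0.0347
eef [ 0.4222 -0.1474  0.0829] gap 0.0347 F [-0.3  1.8  1.5] | shift [0.0634 1.0022 0.4927] turn [ 0.0006  0.0004 -0.0005]
```

Gap 34.5 mm on the 36 mm cap, so the grip is good. Lift and carry to orange.

```bash
python3 -m creep '[[[0,0,0.03,0,0,0,1],[0,0,0.08,0,0,0,1],[0,0,0.14,0,0,0,1],[0,0,0.2,0,0,0,1],[0,0,0.26,0,0,0,1]]]'
python3 -m creep '[[[0,0,0.06,0,0,0,1],[0,0,0.12,0,0,0,1],[0,0,0.17,0,0,0,1],[0,0,0.19,0,0,0,1],[0,0,0.19,0,0,0,1]]]'
python3 -m creep '[[[0,0.05,0,0,0,0,1],[0.01,0.13,0,0,0,0,1],[0.02,0.22,0,0,0,0,1],[0.025,0.31,0,0,0,0,1],[0.03,0.4,0,0,0,0,1]]]'
python3 -m creep '[[[0.01,0.09,0,0,0,0,1],[0.015,0.18,0,0,0,0,1],[0.02,0.27,0,0,0,0,1],[0.03,0.36,0,0,0,0,1],[0.03,0.44,0,0,0,0,1]]]'
python3 -m creep '[[[0.005,0.06,0,0,0,0,1],[0.01,0.12,0,0,0,0,1],[0.01,0.14,0,0,0,0,1],[0.01,0.14,0,0,0,0,1]]]'
python3 -c "
from h import *
need(.449,.2535,.225)"
```

```text
t: 22.03
eef_pos: [0.4214, -0.1474, 0.1875]
ee_rot: [-0.004, 3.141, -0.006]
ft_force: [1.1, -0.3, -1.7]
finger_gap: 0.0347
t: 22.45
eef_pos: [0.4222, -0.1475, 0.2647]
ee_rot: [-0.004, 3.138, -0.007]
ft_force: [0.9, 0.1, -0.9]
finger_gap: 0.0344
t: 22.87
eef_pos: [0.4331, 0.0139, 0.2626]
ee_rot: [-0.003, 3.141, -0.007]
ft_force: [0.3, -0.4, -1.1]
finger_gap: 0.0347
t: 23.28
eef_pos: [0.4442, 0.1918, 0.2602]
ee_rot: [0.004, -3.139, 0.01]
ft_force: [1.0, -0.2, -1.6]
finger_gap: 0.0347
t: 23.62
eef_pos: [0.4474, 0.2491, 0.2575]
ee_rot: [0.007, -3.135, 0.014]
ft_force: [-0.8, -0.2, -2.2]
finger_gap: 0.0346
eef [0.4474 0.2491 0.2575] gap 0.0346 F [-0.8 -0.2 -2.2] | shift [ 0.004   0.011  -0.0812] turn [ 0.0014 -0.001  -0.0007]
```

```bash
python3 -m creep '[[[0.004,0.011,-0.02,0.0014,-0.001,0,1],[0.004,0.011,-0.04,0.0014,-0.001,0,1],[0.004,0.011,-0.06,0.0014,-0.001,0,1],[0.004,0.011,-0.07,0.0014,-0.001,0,1],[0.004,0.011,-0.07,0.0014,-0.001,0,1]]]'
python3 -c "
from h import *
need(.449,.2535,.187)"
```

```text
t: 24.03
eef_pos: [0.4483, 0.2524, 0.2281]
ee_rot: [0.006, -3.14, 0.003]
ft_force: [0.0, -0.3, -1.9]
finger_gap: 0.0345
eef [0.4483 0.2524 0.2281] gap 0.0345 F [ 0.  -0.3 -1.9] | shift [ 0.0016  0.0027 -0.1026] turn [ 0.0003 -0.0003 -0.0006]
```

```bash
python3 -m creep '[[[0.002,0.003,-0.02,0,0,0,1],[0.002,0.003,-0.045,0,0,0,1],[0.002,0.003,-0.07,0,0,0,1],[0.002,0.003,-0.09,0,0,0,1],[0.002,0.003,-0.1,0,0,0,1]]]'
python3 -m creep '[[[0,0,-0.005,0,0,0,1],[0,0,-0.01,0,0,0,1],[0,0,-0.012,0,0,0,1]]]'
python3 -m creep '[[[0,0,-0.002,0,0,0,1],[0,0,-0.003,0,0,0,1],[0,0,-0.003,0,0,0,1]]]'
```

```text
t: 24.45
eef_pos: [0.4485, 0.2531, 0.1861]
ee_rot: [0.006, -3.137, 0.005]
ft_force: [0.5, -0.7, -1.0]
finger_gap: 0.0345
t: 24.7
eef_pos: [0.4485, 0.2531, 0.1812]
ee_rot: [0.006, -3.137, 0.006]
ft_force: [0.5, 0.5, -1.4]
finger_gap: 0.0348
t: 24.95
eef_pos: [0.4486, 0.2532, 0.1802]
ee_rot: [0.006, -3.138, 0.005]
ft_force: [-0.3, -0.7, -1.3]
finger_gap: 0.0347
```

```bash
python3 -m creep '[[[0,0,-0.003,0,0,0,1],[0,0,-0.004,0,0,0,1],[0,0,-0.004,0,0,0,1]]]'
python3 -m creep '[[[0,0,-0.002,0,0,0,1],[0,0,-0.002,0,0,0,1]]]'
```

```text
t: 25.2
eef_pos: [0.4488, 0.2534, 0.179]
ee_rot: [0.006, -3.138, 0.004]
ft_force: [-0.5, 0.8, 0.5]
finger_gap: 0.0347
t: 25.37
eef_pos: [0.4491, 0.2535, 0.179]
ee_rot: [0.006, -3.14, 0.004]
ft_force: [-1.9, -0.7, 4.2]
finger_gap: 0.0345
```

```bash
python3 -m creep '[[[0,0,0,0,0,0,0.5],[0,0,0,0,0,0,0.2],[0,0,0,0,0,0,-0.3],[0,0,0,0,0,0,-1],[0,0,0,0,0,0,-1]]]'
python3 -m creep '[[[0,0,0,0,0,0,-1],[0,0,0,0,0,0,-1],[0,0,0.05,0,0,0,-1],[0,0,0.13,0,0,0,-1],[0,0,0.21,0,0,0,-1]]]'
python3 -m creep '[[[0,-0.05,0.06,0,0,0,-1],[0,-0.14,0.08,0,0,0,-1],[0,-0.24,0.08,0,0,0,-1],[0,-0.34,0.08,0,0,0,-1],[0,-0.44,0.08,0,0,0,-1]]]'
python3 - <<'E'
from h import *
need(.568,-.2885,.235); c=vision.calibration("wrist"); im=vision.capture("wrist"); cv2.imwrite("pics/w12.png",im); print(topix("wrist",(.4475,.2535,.218),c),topix("wrist",(.4495,.126,.096),c))
E
python3 -m creep '[[[0,-0.1,0,0,0,0,-1],[0.02,-0.2,0,0,0,0,-1],[0.06,-0.3,0,0,0,0,-1],[0.1,-0.4,-0.02,0,0,0,-1],[0.14,-0.5,-0.04,0,0,0,-1]]]'
python3 -m creep '[[[0.04,-0.09,0,0,0,0,-1],[0.08,-0.18,0,0,0,0,-1],[0.12,-0.27,0,0,0,0,-1],[0.15,-0.35,0,0,0,0,-1],[0.15,-0.4,0,0,0,0,-1]]]'
python3 -m creep '[[[0,0,0,0,0,0,-1],[0,0,0,0,0,0,-1]]]'
python3 -c "
from h import *
need(.568,-.2885,.235)"
```

```text
t: 25.78
eef_pos: [0.4491, 0.2534, 0.1788]
ee_rot: [0.006, -3.14, 0.004]
ft_force: [0.6, 1.0, -0.1]
finger_gap: 0.0695
t: 26.2
eef_pos: [0.4486, 0.2529, 0.2631]
ee_rot: [0.006, -3.138, 0.007]
ft_force: [0.2, 1.4, 0.6]
finger_gap: 0.0857
t: 26.62
eef_pos: [0.4482, 0.0754, 0.2955]
ee_rot: [0.008, -3.139, 0.006]
ft_force: [1.9, -0.3, 0.1]
finger_gap: 0.0853
eef [0.4482 0.0754 0.2955] gap 0.0853 F [ 1.9 -0.3  0.1] | shift [ 0.2994 -0.9097 -0.1512] turn [ 0.0006 -0.0005 -0.0008]
[567.96589279 209.62608734] [373.10761585 178.95212759]
t: 27.08
eef_pos: [0.5007, -0.1231, 0.2828]
ee_rot: [0.002, -3.141, 0.01]
ft_force: [1.8, 1.0, -0.1]
finger_gap: 0.0856
t: 27.5
eef_pos: [0.5617, -0.2861, 0.2804]
ee_rot: [-0.001, -3.139, 0.009]
ft_force: [-0.9, 0.8, -0.8]
finger_gap: 0.0854
t: 27.67
eef_pos: [0.5615, -0.2872, 0.2788]
ee_rot: [-0.004, -3.136, 0.008]
ft_force: [-0.4, 1.4, -1.6]
finger_gap: 0.0856
eef [ 0.5615 -0.2872  0.2788] gap 0.0856 F [-0.4  1.4 -1.6] | shift [ 0.0162 -0.0032 -0.1096] turn [ 0.0008 -0.0008  0.0004]
```

View pics/w12.png

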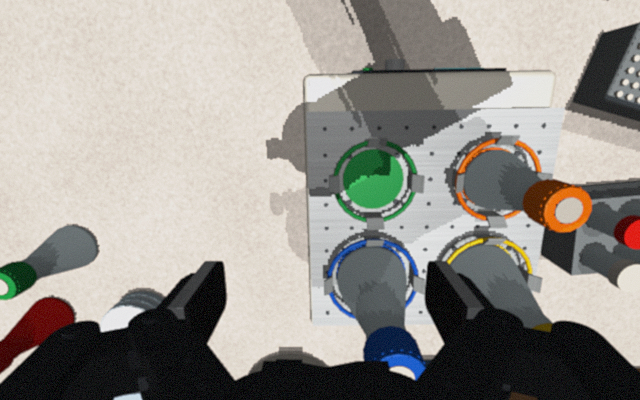

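Orange stands in its clamp: disc (569,210), predicted (568,210). The green pad at (373,178) matches (.4495,.126). Now I measure green and go down.

```bash
python3 - <<'E'
from h import *
c=vision.calibration("wrist"); im=vision.capture("wrist"); cv2.imwrite("pics/w13.png",im); u,v=topix("wrist",(.568,-.2885,.122),c).astype(int); w=45
h=cv2.cvtColor(im[v-w:v+w,u-w:u+w],cv2.COLOR_BGR2HSV); m=cv2.inRange(h,(45,100,20),(90,255,255)); print(u,v,cv2.boundingRect(cv2.findNonZero(m)))
g=cv2.morphologyEx(255-m,cv2.MORPH_OPEN,np.ones((3,3),np.uint8)); n,l,s,ce=cv2.connectedComponentsWithStats(g); print([(ce[i]+[u-w,v-w],s[i,4],ray("wrist",ce[i]+[u-w,v-w],.122,c)[:2]) for i in range(1,n) if 100<s[i,4]<2000])
E
python3 -m creep '[[[0.01,-0.003,-0.05,0.001,-0.001,0,-1],[0.016,-0.003,-0.12,0.001,-0.001,0,-1],[0.016,-0.003,-0.2,0.001,-0.001,0,-1],[0.016,-0.003,-0.26,0.001,-0.001,0,-1],[0.016,-0.003,-0.3,0.001,-0.001,0,-1]]]'
python3 -m creep '[[[0,0,0,0,0,0,-1],[0,0,0,0,0,0,-1]]]'
python3 -c "
from h import *
need(.568,-.2885,.081)"
```

```text
325 192 (28, 24, 35, 38)
[(array([324.77030812, 193.01960784]), np.int32(357), array([ 0.56807268, -0.28924029]))]
t: 28.13
eef_pos: [0.5669, -0.2851, 0.1572]
ee_rot: [0.001, -3.141, -0.005]
ft_force: [-0.5, 0.9, -0.1]
finger_gap: 0.0851
t: 28.3
eef_pos: [0.5665, -0.2836, 0.1572]
ee_rot: [0.003, -3.14, -0.005]
ft_force: [-0.2, -0.1, 0.6]
finger_gap: 0.0852
eef [ 0.5665 -0.2836  0.1572] gap 0.0852 F [-0.2 -0.1  0.6] | shift [ 0.0038 -0.0123 -0.1905] turn [-0.0005 -0.0003 -0.0003]
```

```bash
python3 -m creep '[[[0.004,-0.014,-0.03,0,0,0,-1],[0.004,-0.014,-0.08,0,0,0,-1],[0.004,-0.014,-0.13,0,0,0,-1],[0.004,-0.014,-0.17,0,0,0,-1],[0.004,-0.014,-0.185,0,0,0,-1]]]'
python3 -m creep '[[[0,0,0,0,0,0,0],[0,0,0,0,0,0,-1],[0,0,0,0,0,0,-1]]]'
python3 -c "
from h import *
need(.568,-.2892,.081)"
```

```text
t: 28.72
eef_pos: [0.5676, -0.2887, 0.0815]
ee_rot: [0.003, -3.138, -0.007]
ft_force: [1.0, 0.8, -0.4]
finger_gap: 0.0854
t: 28.97
eef_pos: [0.5687, -0.2891, 0.0833]
ee_rot: [0.004, -3.141, -0.005]
ft_force: [0.7, -0.4, 0.7]
finger_gap: 0.0854
eef [ 0.5687 -0.2891  0.0833] gap 0.0854 F [ 0.7 -0.4  0.7] | shift [-0.0016 -0.0002 -0.0056] turn [-0.0005 -0.0001 -0.0004]
```

```bash
python3 -m creep '[[[0,0,0,0,0,0,0],[0,0,0,0,0,0,0.2],[0,0,0,0,0,0,0.4],[0,0,0,0,0,0,0.7],[0,0,0,0,0,0,1]]]' 40
python3 -m creep '[[[0,0,0,0,0,0,1],[0,0,0,0,0,0,1],[0,0,0,0,0,0,1],[0,0,0,0,0,0,1],[0,0,0,0,0,0,1]]]'
python3 -m creep '[[[0,0,0.03,0,0,0,1],[0,0,0.08,0,0,0,1],[0,0,0.14,0,0,0,1],[0,0,0.2,0,0,0,1],[0,0,0.26,0,0,0,1]]]'
python3 -m creep '[[[0,0,0.06,0,0,0,1],[0,0,0.12,0,0,0,1],[0,0,0.17,0,0,0,1],[0,0,0.19,0,0,0,1],[0,0,0.19,0,0,0,1]]]'
python3 -c "
from h import *
need(.45,.126,.265)"
```

```text
t: 29.38
eef_pos: [0.569, -0.2892, 0.0839]
ee_rot: [-0.004, 3.141, 0.005]
ft_force: [0.2, 1.5, 3.1]
finger_gap: 0.0348
t: 29.8
eef_pos: [0.569, -0.2891, 0.0839]
ee_rot: [-0.004, 3.141, 0.005]
ft_force: [-0.7, 0.4, 0.8]
finger_gap: 0.0348
t: 30.22
eef_pos: [0.5685, -0.2889, 0.1882]
ee_rot: [0.004, -3.14, -0.006]
ft_force: [0.4, -0.6, -1.4]
finger_gap: 0.0347
t: 30.63
eef_pos: [0.5692, -0.2893, 0.2658]
ee_rot: [-0.004, 3.14, 0.004]
ft_force: [0.5, 0.5, -2.8]
finger_gap: 0.0344
eef [ 0.5692 -0.2893  0.2658] gap 0.0344 F [ 0.5  0.5 -2.8] | shift [-0.298   1.0382 -0.0021] turn [-0.0004  0.0003 -0.0004]
```

```bash
python3 -m creep '[[[-0.02,0.04,0,0,0,0,1],[-0.06,0.1,0,0,0,0,1],[-0.1,0.17,0,0,0,0,1],[-0.14,0.24,0,0,0,0,1],[-0.18,0.31,0,0,0,0,1]]]'
python3 -m creep '[[[-0.04,0.08,0,0,0,0,1],[-0.08,0.16,0,0,0,0,1],[-0.1,0.24,0,0,0,0,1],[-0.11,0.32,0,0,0,0,1],[-0.115,0.4,0,0,0,0,1]]]'
python3 -m creep '[[[0,0.08,0,0,0,0,1],[0,0.16,0,0,0,0,1],[0,0.24,0,0,0,0,1],[0,0.3,0,0,0,0,1],[0,0.31,0,0,0,0,1]]]'
python3 -m creep '[[[0,0,0,0,0,0,1],[0,0,0,0,0,0,1]]]'
python3 -c "
from h import *
need(.45,.126,.225)"
```

```text
t: 31.05
eef_pos: [0.4954, -0.1639, 0.2633]
ee_rot: [0.003, -3.14, -0.006]
ft_force: [0.2, 1.5, -1.5]
finger_gap: 0.0345
t: 31.47
eef_pos: [0.4475, -0.0026, 0.2616]
ee_rot: [0.003, -3.137, -0.006]
ft_force: [1.1, -0.1, -2.4]
finger_gap: 0.0344
t: 31.88
eef_pos: [0.4463, 0.1244, 0.259]
ee_rot: [0.007, -3.133, -0.006]
ft_force: [0.5, 0.0, -2.8]
finger_gap: 0.0348
t: 32.05
eef_pos: [0.4454, 0.1245, 0.257]
ee_rot: [0.009, -3.13, -0.004]
ft_force: [0.4, 0.7, -1.3]
finger_gap: 0.0343
eef [0.4454 0.1245 0.257 ] gap 0.0343 F [ 0.4  0.7 -1.3] | shift [ 0.0116  0.0038 -0.0801] turn [-0.0004 -0.0018 -0.0009]
```

```bash
python3 -m creep '[[[0.008,0.004,-0.02,0,-0.0018,-0.001,1],[0.0116,0.004,-0.04,0,-0.0018,-0.001,1],[0.0116,0.004,-0.06,0,-0.0018,-0.001,1],[0.0116,0.004,-0.07,0,-0.0018,-0.001,1],[0.0116,0.004,-0.07,0,-0.0018,-0.001,1]]]'
python3 -c "
from h import *
need(.45,.126,.188)"
```

```text
t: 32.47
eef_pos: [0.4493, 0.1252, 0.2276]
ee_rot: [-0.002, -3.139, -0.002]
ft_force: [0.3, -0.3, -1.9]
finger_gap: 0.0349
eef [0.4493 0.1252 0.2276] gap 0.0349 F [ 0.3 -0.3 -1.9] | shift [ 0.0018  0.002  -0.0991] turn [-0.0002 -0.0004  0.0002]
```

```bash
python3 -m creep '[[[0.002,0.002,-0.02,0,0,0,1],[0.002,0.002,-0.045,0,0,0,1],[0.002,0.002,-0.07,0,0,0,1],[0.002,0.002,-0.09,0,0,0,1],[0.002,0.002,-0.1,0,0,0,1]]]'
python3 -m creep '[[[0,0,-0.005,0,0,0,1],[0,0,-0.01,0,0,0,1],[0,0,-0.012,0,0,0,1]]]'
python3 -m creep '[[[0,0,-0.003,0,0,0,1],[0,0,-0.004,0,0,0,1],[0,0,-0.004,0,0,0,1]]]'
```

```text
t: 32.88
eef_pos: [0.4493, 0.1257, 0.1858]
ee_rot: [-0.003, -3.136, -0.0]
ft_force: [-0.3, 0.1, -1.8]
finger_gap: 0.0344
t: 33.13
eef_pos: [0.4493, 0.1257, 0.1808]
ee_rot: [-0.002, -3.136, -0.0]
ft_force: [-0.1, 0.2, -1.4]
finger_gap: 0.0344
t: 33.38
eef_pos: [0.4497, 0.1259, 0.1799]
ee_rot: [-0.002, -3.138, -0.001]
ft_force: [-0.6, 0.3, 0.1]
finger_gap: 0.0345
```

```bash
python3 -m creep '[[[0,0,-0.002,0,0,0,1],[0,0,-0.003,0,0,0,1],[0,0,-0.003,0,0,0,1]]]'
python3 -m creep '[[[0,0,0,0,0,0,0.5],[0,0,0,0,0,0,0.2],[0,0,0,0,0,0,-0.3],[0,0,0,0,0,0,-1],[0,0,0,0,0,0,-1]]]'
python3 -m creep '[[[0,0,0,0,0,0,-1],[0,0,0,0,0,0,-1],[0,0,0.05,0,0,0,-1],[0,0,0.13,0,0,0,-1],[0,0,0.21,0,0,0,-1]]]'
python3 -m creep '[[[0,-0.05,0.06,0,0,0,-1],[0,-0.14,0.08,0,0,0,-1],[0,-0.24,0.08,0,0,0,-1],[0,-0.34,0.08,0,0,0,-1],[0,-0.42,0.08,0,0,0,-1]]]'
python3 -m creep '[[[0,-0.1,0,0,0,0,-1],[0,-0.16,0,0,0,0,-1],[0,-0.16,0,0,0,0,-1],[0,-0.16,0,0,0,0,-1],[0,-0.16,0,0,0,0,-1]]]'
python3 - <<'E'
from h import *
cv2.imwrite("pics/end.png",np.hstack([cv2.resize(vision.capture("top")[130:310,130:480],None,fx=1.1,fy=1.1),cv2.resize(vision.capture("side")[130:400,170:420],(385,198*2))[:198*2].repeat(1,0)[:198]] ) if 0 else cv2.resize(vision.capture("top")[130:310,130:480],None,fx=2.2,fy=2.2))
cv2.imwrite("pics/ends.png",vision.capture("side"))
for P in [(.5648,.127,.256),(.5615,.2565,.256),(.4495,.126,.218),(.4475,.2535,.218)]: print(((topix("top",P)-[130,130])*2.2).round(0),topix("side",P).round(0))
E
```

```text
t: 33.63
eef_pos: [0.4503, 0.1259, 0.1799]
ee_rot: [-0.002, -3.14, -0.001]
ft_force: [-2.1, 0.3, 6.6]
finger_gap: 0.0345
t: 34.05
eef_pos: [0.4503, 0.1259, 0.1799]
ee_rot: [-0.002, -3.14, -0.001]
ft_force: [0.3, 0.6, 0.7]
finger_gap: 0.0696
t: 34.47
eef_pos: [0.4497, 0.1254, 0.2643]
ee_rot: [-0.002, -3.138, 0.001]
ft_force: [1.5, 0.7, 0.3]
finger_gap: 0.0852
t: 34.88
eef_pos: [0.4494, -0.0446, 0.2968]
ee_rot: [-0.001, -3.139, 0.001]
ft_force: [0.5, -0.6, -0.1]
finger_gap: 0.0853
t: 35.3
eef_pos: [0.4494, -0.1084, 0.2968]
ee_rot: [-0.002, -3.139, 0.001]
ft_force: [-0.1, 1.7, 0.4]
finger_gap: 0.0859
[182. 143.] [276. 197.]
[ 39. 147.] [245. 245.]
[190. 269.] [333. 226.]
[ 54. 272.] [308. 277.]
```

View pics/end.png

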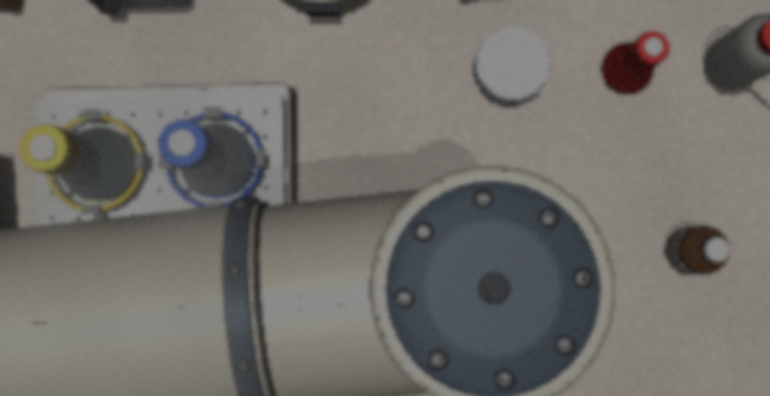

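View pics/ends.png

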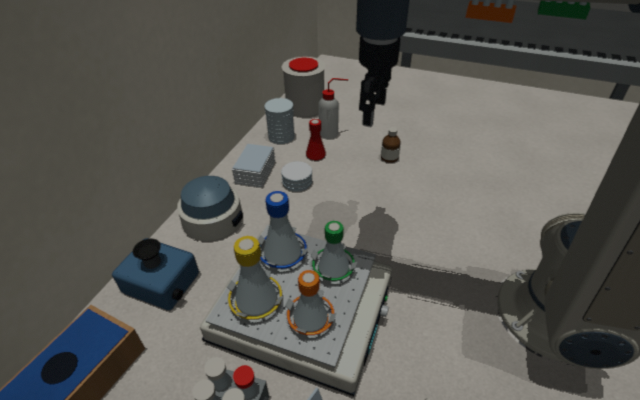

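Side view: all four stand upright in their own clamps, with cap tops at blue (277,197), yellow (247,243), green (334,227) and orange (309,276), each within 2–3 px of prediction. The bottle and dishes are where they were, and the arm is clear. I hand in.

```bash
python3 -c "
from rig import robot,monitor
print(monitor.state()['t'],robot.hand_in())"
```

```text
the job is handed in; nothing more can be done
35.4 None
```

I placed all four flasks upright in the clamps of their own colour, in the order yellow, blue, orange, green. I handed the job in at 35.4 s; no verdict came back.

- **Last checks:** In the final side view all four cap tops were within 2–3 px of the positions predicted for flasks centred on their pads. The bottle and the dishes stood where they started, and the arm was clear with the fingers open and no contact force. The final top view confirmed only blue and yellow, because the arm hid green and orange.
- **What went wrong:** The first grip on blue failed. The fingers closed over the cap top and pressed on it with about 12 N. The wrist images put the real fingertips about 34 mm higher than the interface states. The flask had not moved, so I gripped again 24 mm lower and gripped the small flasks lower too.
- **Yellow:** It was carried before I found this, held only by the rim of its cap. It arrived and stood safely.
- **Pictures:** I viewed 14 (the last two from the final check), which is within the budget.

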